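# Chock, pin and load the sloping roll board

### The job

Get the sloping roll board ready and load it. First set a chock flat over each of the three holes in the board, a wedge face towards the high side, and lock each with a pin from the stand, pushed fully down through chock and board; only when all three are pinned, take every roll from the cradle (one to three) and lay it squarely across the slope in a lane of its own, centred on a chock and on its high side, let it go and see that it lies still against the chock. Leave the chocks and pins locked and do not disturb the pincushion, the thread cone or the button jar.

Things in the scene. Friction and masses are not known exactly. Their poses are not given: they have to be found in the camera images.
- board: Fixed plywood board, 150 mm (x) by 340 mm (y), 30 mm thick, with a plane top that falls 4 degrees towards its own +x, the low side; a lip 10 mm high stands along the low edge. Origin: on the table under the middle of the board; its z axis is vertical (not tilted), its y axis runs level along the low edge. The top is 40 mm above the table over the origin. It keeps still but its place and yaw vary.
- hole0 (a point): Centre of the mouth of the -y pin hole of the board, in the plane of the sloping top. A square hole, 17 mm wide, right through the 30 mm board, square to the slope. The holes lie in a row along the board's y, 115 mm apart, 27 mm to the low side of the board's origin; each marks a lane 115 mm wide. Axes as the board's (z vertical).
- hole1 (a point): Centre of the mouth of the middle pin hole of the board, in the plane of the sloping top. A square hole, 17 mm wide, right through the 30 mm board, square to the slope. The holes lie in a row along the board's y, 115 mm apart, 27 mm to the low side of the board's origin; each marks a lane 115 mm wide. Axes as the board's (z vertical).
- hole2 (a point): Centre of the mouth of the +y pin hole of the board, in the plane of the sloping top. A square hole, 17 mm wide, right through the 30 mm board, square to the slope. The holes lie in a row along the board's y, 115 mm apart, 27 mm to the low side of the board's origin; each marks a lane 115 mm wide. Axes as the board's (z vertical).
- stand: Fixed wooden block, 45 mm (x) by 180 mm (y), 40 mm high, with three upright square holes 17 mm wide in a row along its y, 60 mm apart, in which the pins stand. Origin: middle of its underside.
- cradle: Fixed plywood plank, 310 mm (x) by 75 mm (y), 8 mm thick, with two rails along its x, 8 mm high above the plank, inner faces 41 mm apart. The rolls lie between the rails in a row, end to end, places 115 mm apart. Origin: middle of its underside.
- chock0: Loose wooden chock, 60 g: a flat block 14 mm high, 44 mm wide along its y (upright flat ends, to grip), along its x 56 mm at the foot and 30 mm at the top, both x faces being 45 degree wedge faces; so it is the same after a half turn. An upright square hole 17 mm wide goes through its middle. Origin: middle of its underside. All three are alike.
- chock1: Loose wooden chock, 60 g: a flat block 14 mm high, 44 mm wide along its y (upright flat ends, to grip), along its x 56 mm at the foot and 30 mm at the top, both x faces being 45 degree wedge faces; so it is the same after a half turn. An upright square hole 17 mm wide goes through its middle. Origin: middle of its underside. All three are alike.
- chock2: Loose wooden chock, 60 g: a flat block 14 mm high, 44 mm wide along its y (upright flat ends, to grip), along its x 56 mm at the foot and 30 mm at the top, both x faces being 45 degree wedge faces; so it is the same after a half turn. An upright square hole 17 mm wide goes through its middle. Origin: middle of its underside. All three are alike.
- pin0: Loose lock pin, 50 g: steel shaft 12 mm thick, 36 mm long, with a round nose, under a round wooden head 24 mm across, 30 mm high. Origin: the shaft's tip; z runs up to the head (underside at 36 mm, top at 66 mm). In the stand its head rests on the block; fully home it rests on the chock, the tip 22 mm below the board's top. All three alike.
- pin1: Loose lock pin, 50 g: steel shaft 12 mm thick, 36 mm long, with a round nose, under a round wooden head 24 mm across, 30 mm high. Origin: the shaft's tip; z runs up to the head (underside at 36 mm, top at 66 mm). In the stand its head rests on the block; fully home it rests on the chock, the tip 22 mm below the board's top. All three alike.
- pin2: Loose lock pin, 50 g: steel shaft 12 mm thick, 36 mm long, with a round nose, under a round wooden head 24 mm across, 30 mm high. Origin: the shaft's tip; z runs up to the head (underside at 36 mm, top at 66 mm). In the stand its head rests on the block; fully home it rests on the chock, the tip 22 mm below the board's top. All three alike.
- roll0: Loose hard paper roll, 180 g, a smooth cylinder 58 mm across and 62 mm long; its flat ends can be gripped. Rolls freely. Origin: its centre; y is its axis (x and z turn as it rolls). Starts in the cradle, centre 37 mm above the table; may be absent (None). Lying against a chock, its centre is about 39 mm to the high side of the hole and 32 mm above the hole's mouth.
- roll1: Loose hard paper roll, 180 g, a smooth cylinder 58 mm across and 62 mm long; its flat ends can be gripped. Rolls freely. Origin: its centre; y is its axis (x and z turn as it rolls). Starts in the cradle, centre 37 mm above the table; may be absent (None). Lying against a chock, its centre is about 39 mm to the high side of the hole and 32 mm above the hole's mouth.
- roll2: Loose hard paper roll, 180 g, a smooth cylinder 58 mm across and 62 mm long; its flat ends can be gripped. Rolls freely. Origin: its centre; y is its axis (x and z turn as it rolls). Starts in the cradle, centre 37 mm above the table; may be absent (None). Lying against a chock, its centre is about 39 mm to the high side of the hole and 32 mm above the hole's mouth.
- pincushion: Bystander: pink round pincushion, 92 mm across, 53 mm high. Origin: middle of its underside. Leave it alone.
- thread_cone: Bystander: standing cone of blue thread, 68 mm across the foot, 98 mm high. Origin: middle of its underside. Leave it alone.
- button_jar: Bystander: glass jar with a steel lid, 70 mm across, 85 mm high. Origin: middle of its underside. Leave it alone.
Not all that is in view belongs to the job. Leave any green look-alike of the roll0 alone. Leave any purple look-alike of the chock0 alone.

How it is judged:
By the outcome, as a careful person would: the job done as asked, in the order asked, and still so for the second after the job is handed in, with the robot touching nothing.
Of roll0, roll1, roll2 only 1 to 3 are there at a start; the rules pass over those that are not, and their reading is None.
At some moment in a run one of chock0, chock1, chock2 may be knocked a few centimetres aside while the robot is not near it.
It also fails if it takes over 210 s, if anything falls off the work surface, if the arm or the gripper's body presses on something with over 40 N, if the wrist force passes 120 N, or if a joint passes its speed limit or range.

### The arm

A 7-joint arm with a two-finger parallel gripper is mounted at the origin on the work surface. World frame = base frame: x ahead of the robot, y to its left, z up, the work surface at z = 0. Lengths are in m, angles in rad, forces in N, time in s.
With the tool pointing down it reaches from about 0.425 to 0.925 m from the base axis. Payload 6.8 kg.
Tool frame: the origin (TCP) lies between the finger pads; the fingertips stand 22 mm ahead of it and the grasp point (between the pads) lies 3 mm ahead of it; z points along the fingers, y is the line along which they close (so a half turn about z gives the same grasp; the last joint's range is limited). The gripper opens to 85 mm and grips with 20 to 120 N. Pads are 22 mm wide; open, the fingers measure 114 mm over their backs; the gripper's body (76 mm by 85 mm) begins 54 mm behind the grasp point. The pads swing forward as they close: fully open they stand 13 mm farther back than shut.
Start: joints at [1.124, 0.477, 0.022, 1.555, -0.011, 1.109, -0.083], TCP at [0.224, -0.637, 0.253] pointing down, gripper open.
Joint ranges: [-2.96, 2.96], [-0.34, 2.1], [-1.41, 1.46], [0.24, 2.44], [-1.37, 4.51], [0.17, 1.92], [-2.96, 2.96]. Speed limits (rad/s): [2.39, 2.39, 3.14, 3.14, 3.14, 3.14, 3.14].

### API

Orientations are given as a unit quaternion [w, x, y, z].
In Python, from station import bot gives the robot as it stands.
- The arm moves only by the tool servo_tool, never from a script. Its argument "motion" is a list that holds one entry, the list of rows, each a list of 5 numbers: the opening, from 0 (shut) to 1 (fully open), then the shift along the world's x, y, z each as a share of 0.04 m, from -1 to 1, then the turn about the world's z as a share of 0.12 rad, from -1 to 1. A call has 1 to 20 rows; each row shifts and turns the commanded pose from where the row before left it; what a row does not reach is not made up. A row lasts 1/10 s, in which the tool goes at most 50 mm and 8.59 degrees, less where a joint would pass 70% of its speed; a pose out of reach is approached as far as the arm can. A call with a number of a shift or a turn outside -1 to 1 is refused whole. A call with a gripper value outside its range is refused whole. The fingers move at their own pace and stop on an object; "newtons" is the grip in N (left out, the last holds). Time passes only in rows, so rows that do not move let the fingers close. It gives the time, the measured TCP pose, the force, the opening and the grip force at its end, in the units of the state.
- bot.get_obs(): the state, without advancing time (a new reading comes with each control period).
- bot.read_camera(name): name is "side" or "top" or "wrist"; returns (picture, depth): 400x640x3 uint8, red, green, blue; 400x640 float32, m along the optical axis (not along the pixel's ray), 0 where there is no reading.
- bot.get_calibration(name): a dict with "fovy" (degrees; the focal length in pixels is half the picture's height over the tangent of half this angle, whatever the lens; pixels are square), "cx", "cy" (the principal point, pixels), "view" (4x4, takes a point from world to camera coordinates). Camera axes: x right, y down, z forward; pixel columns grow to the right and rows downward; lengths in m; the calibration is good to about 2 mm. A picture is of the moment at which its call begins: read the wrist's pose just before it. get_calibration takes no time and is no camera call; for the wrist camera it gives the pose at the moment of the call.
- bot.hand_in(): hands the job in; it is judged then, once.
The state is a dict: "t": time; "q": joint angles; "joint_vel": joint speeds; "joint_torque": joint torques, N m; "eef_pos": TCP position; "tool_rot": TCP orientation; "contact_force": force on the tool from outside, world axes, zero at the start; "torque": the same for the moment, N m; "gripper_width": opening from 0.0 (shut) to 1.0 (fully open); "grasp_force": force on a finger pad.
Only numpy, scipy, OpenCV 4.12 (cv2) and the standard library are available. Lean on these libraries where they do the work, as an engineer would, in place of code of your own. Each camera call takes 0.05 s, during which the arm holds its last target. There are 200 camera calls.

## Working session

There is one attempt and no reset: what is moved stays moved. The work goes in short steps, Python scripts to look and compute and a tool call to move; the robot and the scene stay as the last step left them, time stands still between calls to the robot, and variables do not carry over. Pictures are saved under pics/ and viewed, at most 14 in all, crops included, and the job is handed in when it is done.

Besides the shell and the picture viewer there is one more tool, called after "Call:" as name([rows], argument=value, ...), one row to a line, values as JSON. servo_tool: Moves the arm, as the interface text tells. Shift numbers are shares of 0.04 m and turn numbers shares of 0.12 rad, none past 1 either way. Its arguments: {"type":"object","properties":{"motion":{"type":"array"},"newtons":{"type":"number"}},"required":["motion"]}

```bash
ls; mkdir -p pics; cat > h.py <<'E'
import numpy as np, cv2
from station import bot
def snap(n):
    c=bot.get_calibration(n); im,d=bot.read_camera(n)
    return im,d,c
def K(c):
    f=200/np.tan(np.radians(c['fovy'])/2); return f,c['cx'],c['cy']
def ray(c,u,v):
    f,cx,cy=K(c); V=np.array(c['view']); R=V[:3,:3]; t=V[:3,3]
    return -R.T@t, R.T@np.array([(u-cx)/f,(v-cy)/f,1.0])
def onz(c,u,v,z):
    o,d=ray(c,u,v); return o+d*(z-o[2])/d[2]
def cloud(c,d):
    f,cx,cy=K(c); V=np.array(c['view']); v,u=np.mgrid[:d.shape[0],:d.shape[1]]
    P=np.stack([(u-cx)/f*d,(v-cy)/f*d,d],-1)
    return (P-V[:3,3])@V[:3,:3]
def save(n,im): cv2.imwrite('pics/'+n+'.png',im[:,:,::-1])
E
python3 - <<'E'
from h import *
for n in('top','side'):
    im,d,c=snap(n); save(n+'0',im); np.savez(n+'0.npz',im=im,d=d); print(n,c['fovy'],np.round(c['view'],3).tolist(),c['cx'],c['cy'],(d>0).mean())
o=bot.get_obs(); print({k:np.round(v,3).tolist() for k,v in o.items()})
E
```

```text
pics
top 46.41718199423532 [[0.002, -1.0, 0.02, -0.022], [-0.987, -0.005, -0.162, 0.507], [0.162, -0.019, -0.987, 1.093], [0.0, 0.0, 0.0, 1.0]] 315.34074982421345 186.5497580248521 0.99608984375
side 51.137120812020584 [[0.928, -0.373, -0.018, -0.465], [-0.273, -0.644, -0.715, 0.179], [0.255, 0.668, -0.699, 0.876], [0.0, 0.0, 0.0, 1.0]] 321.4231330174511 206.51824548733623 0.99612109375
{'t': 0.1, 'q': [1.124, 0.478, 0.022, 1.556, -0.012, 1.109, -0.083], 'joint_vel': [-0.0, -0.004, -0.001, -0.002, -0.002, 0.0, 0.0], 'joint_torque': [0.005, -59.775, 1.614, -28.195, 0.013, 0.005, -0.0], 'eef_pos': [0.224, -0.636, 0.252], 'tool_rot': [-0.001, 0.986, 0.169, -0.0], 'contact_force': [-0.776, -0.004, -0.794], 'torque': [0.026, 0.027, -0.023], 'grasp_force': 0.0, 'gripper_width': 0.993}
```

View pics/top0.png

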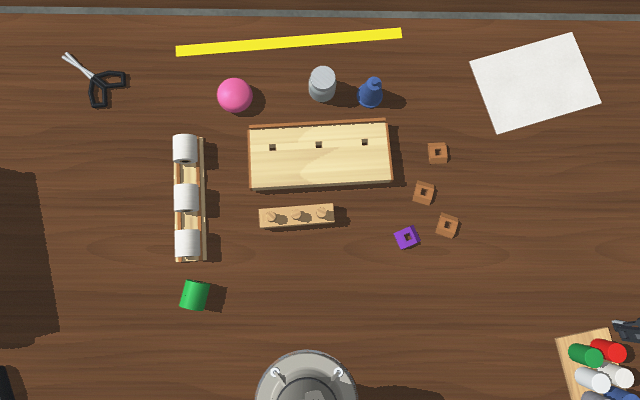

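View pics/side0.png

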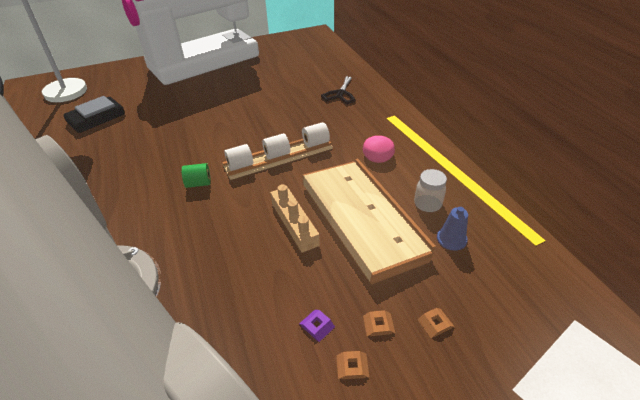

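Top view: the board is at (320,155) with its low lip away from the robot, and its holes are at (272,147), (319,144) and (365,142). The stand with pins is at (297,216). White rolls are at (185,149), (186,197) and (187,243). 
The orange-brown chocks at (438,152), (424,193) and (447,225) fit the description. The purple piece at (407,237) and the green roll at (195,295) are look-alikes, to be left alone.

```bash
cat > m1.py <<'E'
from h import *
from scipy.optimize import least_squares
T=np.load('top0.npz'); S=np.load('side0.npz'); ct=bot.get_calibration('top'); cs=bot.get_calibration('side')
def tri(a,b):
    o1,d1=ray(ct,*a); o2,d2=ray(cs,*b); A=np.stack([d1,-d2],1); s=np.linalg.lstsq(A,o2-o1,rcond=None)[0]
    p,q=o1+s[0]*d1,o2+s[1]*d2; return (p+q)/2,np.linalg.norm(p-q)
def masks(im):
    h=cv2.cvtColor(im,cv2.COLOR_RGB2HSV); return h
ht=masks(T['im']); 
Pt=cloud(ct,T['d'])
# chocks: orange-brown, raised
for nm,c,d,im in(('top',ct,T['d'],T['im']),('side',cs,S['d'],S['im'])):
    P=cloud(c,d); h=masks(im)
    m=((P[...,2]>0.009)&(P[...,2]<0.022)&(P[...,0]>0.3)&(P[...,1]<-.1)).astype(np.uint8)
    n,l,st,ce=cv2.connectedComponentsWithStats(m)
    for i in range(1,n):
        if st[i,4]>60:
            q=P[l==i]; print(nm,np.round(ce[i]),st[i,4],'hsv',np.median(h[l==i],0),np.round(np.median(q,0),3),'topz',np.percentile(q[:,2],90).round(4), np.round((q.min(0)+q.max(0))/2,3))
for n,a,b in [('h+y',(272,147),(348,178)),('h1',(319,144),(371,206)),('h-y',(365,142),(398,239)),('pinA',(271,214),(283,189)),('pinB',(297,213),(293,205)),('pinC',(321,210),(304,219))]:
    p,e=tri(a,b); print(n,p.round(3),round(e,4),'depth',Pt[a[1],a[0]].round(3))
for a in [(185,149),(186,197),(187,243),(407,237),(235,96),(322,83),(370,92)]: print(a,Pt[a[1],a[0]].round(3))
# board plane
m=(Pt[...,2]>.03)&(Pt[...,2]<.052); m[:120]=0;m[192:]=0;m[:,:245]=0;m[:,395:]=0
q=Pt[m]; A=np.c_[q[:,:2],np.ones(len(q))]; print('plane',np.linalg.lstsq(A,q[:,2],rcond=None)[0])
r=cv2.minAreaRect((q[:,:2]*1000).astype(np.float32)); print(r)
m=(Pt[...,2]>.035)&(Pt[...,2]<.045); m[:195]=0;m[235:]=0;m[:,:250]=0;m[:,345:]=0
print('stand',cv2.minAreaRect((Pt[m][:,:2]*1000).astype(np.float32)))
E
python3 m1.py
```

```text
top [367. 100.] 66 hsv [110. 122.  97.] [ 0.734 -0.151  0.015] topz 0.0195 [ 0.745 -0.16   0.015]
top [438. 152.] 219 hsv [ 13. 144. 179.] [ 0.602 -0.331  0.013] topz 0.0163 [ 0.602 -0.332  0.014]
top [424. 192.] 231 hsv [ 13. 144. 179.] [ 0.5   -0.29   0.013] topz 0.0159 [ 0.501 -0.291  0.015]
top [447. 225.] 242 hsv [ 13. 144. 179.] [ 0.417 -0.348  0.013] topz 0.0163 [ 0.419 -0.347  0.014]
top [407. 237.] 233 hsv [137. 152. 193.] [ 0.387 -0.246  0.013] topz 0.0163 [ 0.389 -0.248  0.014]
side [451. 241.] 130 hsv [121.  59.  89.] [ 0.74  -0.179  0.016] topz 0.0206 [ 0.752 -0.162  0.016]
side [391. 269.] 261 hsv [ 13. 136. 116.] [ 0.579 -0.202  0.017] topz 0.0211 [ 0.602 -0.156  0.015]
side [436. 321.] 400 hsv [ 13.  153.  185.5] [ 0.603 -0.333  0.014] topz 0.0157 [ 0.605 -0.331  0.014]
side [317. 323.] 391 hsv [140. 139. 195.] [ 0.391 -0.25   0.014] topz 0.0154 [ 0.392 -0.248  0.013]
side [379. 322.] 401 hsv [ 13. 153. 189.] [ 0.502 -0.292  0.014] topz 0.0155 [ 0.502 -0.291  0.014]
side [353. 364.] 493 hsv [ 13. 153. 189.] [ 0.421 -0.348  0.014] topz 0.0153 [ 0.42  -0.347  0.013]
h+y [0.608 0.087 0.041] 0.0038 depth [0.613 0.089 0.011]
h1 [ 0.615 -0.029  0.043] 0.0025 depth [ 0.621 -0.029  0.013]
h-y [ 0.622 -0.143  0.043] 0.0043 depth [ 0.628 -0.147  0.011]
pinA [0.438 0.085 0.065] 0.0002 depth [0.437 0.084 0.071]
pinB [0.441 0.024 0.065] 0.0016 depth [0.439 0.024 0.072]
pinC [ 0.447 -0.033  0.071] 0.0012 depth [ 0.447 -0.033  0.069]
(185, 149) [0.593 0.294 0.064]
(186, 197) [0.477 0.286 0.066]
(187, 243) [0.369 0.279 0.062]
(407, 237) [ 0.388 -0.249 -0.001]
(235, 96) [0.731 0.18  0.054]
(322, 83) [ 0.756 -0.035  0.083]
(370, 92) [ 0.738 -0.153  0.073]
plane [-0.0480901  -0.00230653  0.06812105]
((593.2404174804688, -29.4798583984375), (161.1583709716797, 352.6149597167969), 3.6436221599578857)
stand ((438.2742919921875, 26.093345642089844), (45.577877044677734, 179.878662109375), 4.807616710662842)
```

Call:
servo_tool([
  [[1, 0.7, 0.75, 0.1, -0.23], [1, 0.7, 0.75, 0.1, -0.23], [1, 0.7, 0.75, 0.1, -0.23], [1, 0.7, 0.75, 0.1, -0.23], [1, 0.7, 0.75, 0.1, -0.23], [1, 0.7, 0.75, 0.1, -0.23], [1, 0.7, 0.75, 0.1, -0.23], [1, 0.7, 0.75, 0.1, -0.23], [1, 0.7, 0.75, 0.1, -0.23], [1, 0.7, 0.75, 0.1, -0.23], [1, 0, 0, 0, 0], [1, 0, 0, 0, 0]],
], newtons=30)

```text
t: 1.3
eef_pos: [0.5049, -0.3355, 0.2929]
tool_rot: [-0.0, 0.999, 0.033, -0.0]
contact_force: [-1.5, -0.7, 0.3]
gripper_width: 0.998
grasp_force: 0.0
```

```bash
python3 - <<'E'
from h import *
o=bot.get_obs(); print(o['eef_pos'],o['tool_rot'],o['q'])
im,d,c=snap('wrist'); save('w1',im); np.savez('w1.npz',im=im,d=d)
V=np.array(c['view']); print(c['fovy'],c['cx'],c['cy'],V.round(3).tolist(),'cam',(-V[:3,:3].T@V[:3,3]).round(3))
P=cloud(c,d); h=cv2.cvtColor(im,cv2.COLOR_RGB2HSV)
m=((P[...,2]>.006)&(P[...,2]<.022)&(h[...,1]>100)).astype(np.uint8)
n,l,st,ce=cv2.connectedComponentsWithStats(m)
for i in range(1,n):
    if st[i,4]>150: print(ce[i].round(),st[i,4],np.median(h[l==i],0),np.median(P[l==i],0).round(3))
E
```

```text
[ 0.50491502 -0.33548783  0.29291887] [-1.68286916e-04  9.99459545e-01  3.28709802e-02 -2.98711244e-04] [ 0.53998185  0.33289186 -0.0724489   1.6769489   0.02610888  1.13337898
 -1.04462304]
59.74666417410331 317.3442148555563 196.18871081409 [[0.064, -0.998, -0.0, -0.367], [-0.963, -0.062, 0.262, 0.42], [-0.262, -0.017, -0.965, 0.543], [0.0, 0.0, 0.0, 1.0]] cam [ 0.57  -0.331  0.414]
[202.  62.] 551 [ 13. 149. 104.] [ 0.606 -0.205  0.015]
[320.  70.] 1543 [ 13. 170. 190.] [ 0.603 -0.332  0.014]
[280. 160.] 1295 [ 13. 170. 186.] [ 0.503 -0.292  0.014]
[ 68. 187.] 557 [ 16. 122. 116.] [ 0.461 -0.062  0.014]
[324. 228.] 1156 [ 13. 169. 183.] [ 0.422 -0.349  0.014]
[243. 246.] 1149 [139. 165. 190.] [ 0.391 -0.251  0.014]
```

View pics/w1.png

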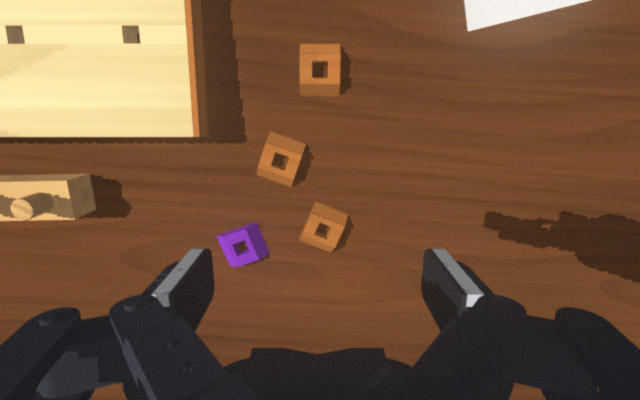

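Wrist view: the three orange-brown chocks are at (320,70), (282,160) and (325,228). The purple decoy is at (243,246) and the board holes are at (130,34) and (15,34). The chocks are confirmed by colour at close range, so next I measure their yaws.

```bash
cat >> h.py <<'E'
def heading(o):
    w,x,y,z=o['tool_rot']; return (2*np.arctan2(y,x)+np.pi/2)%np.pi-np.pi/2
def chocks(im,d,c,zt=.014,zlo=.0105,zhi=.019,amin=300):
    P=cloud(c,d); h=cv2.cvtColor(im,cv2.COLOR_RGB2HSV); out=[]
    m=((P[...,2]>zlo)&(P[...,2]<zhi)&(h[...,1]>100)&(abs(h[...,0].astype(int)-13)<3)).astype(np.uint8)
    m=cv2.morphologyEx(m,cv2.MORPH_OPEN,np.ones((3,3)))
    n,l,st,ce=cv2.connectedComponentsWithStats(m)
    for i in range(1,n):
        if st[i,4]<amin: continue
        v,u=np.nonzero(l==i); q=np.array([onz(c,a,b,zt)[:2] for a,b in zip(u,v)])
        (x,y),(w,hh),a=cv2.minAreaRect((q*1000).astype(np.float32)); a=np.radians(a)
        if w>hh: w,hh,a=hh,w,a+np.pi/2     # w: short (x axis)
        a=(a+np.pi/2)%np.pi-np.pi/2
        # hole: filled minus mask
        cn,_=cv2.findContours((l==i).astype(np.uint8),cv2.RETR_CCOMP,cv2.CHAIN_APPROX_NONE)[-2:], None
        hs=[k for k in cn[0] if cv2.contourArea(k)>20]; hc=[]
        for k in hs:
            M=cv2.moments(k); p=onz(c,M['m10']/M['m00'],M['m01']/M['m00'],zt)[:2]; hc.append((p.round(4).tolist(),round(cv2.contourArea(k))))
        out.append(dict(px=ce[i].round().tolist(),c=[round(x/1000,4),round(y/1000,4)],size=(round(w,1),round(hh,1)),head=round(a,3),z=round(float(np.median(P[l==i][:,2])),4),holes=hc))
    return out
E
python3 - <<'E'
from h import *
Z=np.load('w1.npz'); c=bot.get_calibration('wrist')
for k in chocks(Z['im'],Z['d'],c): print(k)
print(heading(bot.get_obs()))
E
```

```text
{'px': [320.0, 69.0], 'c': [0.6018, -0.3339], 'size': (37.0, 43.1), 'head': np.float64(0.048), 'z': 0.014, 'holes': [([0.6027, -0.3338], 1348), ([0.6024, -0.3334], 287)]}
{'px': [280.0, 160.0], 'c': [0.5003, -0.2937], 'size': (37.5, 43.9), 'head': np.float64(-0.288), 'z': 0.014, 'holes': [([0.5003, -0.2937], 1112), ([0.5, -0.294], 232)]}
{'px': [323.0, 230.0], 'c': [0.4183, -0.3497], 'size': (38.0, 44.4), 'head': np.float64(-0.336), 'z': 0.0142, 'holes': [([0.4181, -0.3496], 959), ([0.4179, -0.3493], 184)]}
0.06300935065936653
```

Call:
servo_tool([
  [[1, 0.81, 0.02, -0.5, -0.05], [1, 0.81, 0.02, -0.5, -0.05], [1, 0.81, 0.02, -0.5, -0.03], [1, 0, 0, -1, 0], [1, 0, 0, -1, 0], [1, 0, 0, -1, 0], [1, 0, 0, -1, 0], [1, 0, 0, -0.9, 0], [1, 0, 0, -0.25, 0], [1, 0, 0, 0, 0], [1, 0, 0, 0, 0]],
], newtons=30)

```text
t: 2.45
eef_pos: [0.6022, -0.3356, 0.029]
tool_rot: [0.001, 1.0, 0.023, 0.001]
contact_force: [0.1, 0.0, 0.1]
gripper_width: 0.999
grasp_force: 0.0
```

Call:
servo_tool([
  [[0, 0, 0, 0, 0], [0, 0, 0, 0, 0], [0, 0, 0, 0, 0], [0, 0, 0, 0, 0], [0, 0, 0, 0, 0], [0, 0, 0, 0, 0], [0, 0, 0, 0, 0], [0, 0, 0, 0, 0]],
])

```text
t: 3.25
eef_pos: [0.6023, -0.3345, 0.0289]
tool_rot: [0.0, 1.0, 0.024, 0.001]
contact_force: [-1.1, 1.3, 5.9]
gripper_width: 0.5
grasp_force: 30.1
```

Call:
servo_tool([
  [[0, 0, 0, 0.5, 0], [0, 0, 0, 1, 0], [0, -0.5, 0.95, 0.5, 0.1], [0, -0.5, 0.95, 0.5, 0], [0, -0.5, 0.95, 0.5, 0], [0, -0.5, 0.95, 0.5, 0], [0, -0.5, 0.95, 0.5, 0], [0, 0, 0, 0, 0], [0, 0, 0, 0, 0], [0, 0, 0, 0, 0]],
])

```text
t: 4.25
eef_pos: [0.5017, -0.1452, 0.1873]
tool_rot: [0.0, 1.0, 0.029, 0.0]
contact_force: [-0.1, -0.2, -1.6]
gripper_width: 0.501
grasp_force: 31.1
```

```bash
python3 - <<'E'
from h import *
o=bot.get_obs(); print(o['eef_pos'].round(4),heading(o),o['gripper_width'])
im,d,c=snap('wrist'); save('w2',im); np.savez('w2.npz',im=im,d=d,c=c)
E
```

```text
[ 0.5017 -0.1452  0.1873] 0.05806332849163942 0.5011341658914148
```

View pics/w2.png

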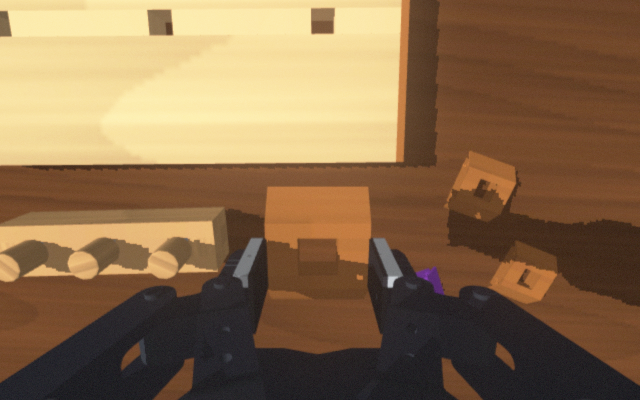

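Wrist view: the chock is held between the pads with its hole at (318,256). Board holes are at (322,20), (160,22) and (5,22, cut off).

```bash
cat >> h.py <<'E'
def holes(im,d,c,amin=150,zh=.038):
    """dark squares in the light board; centre and size on plane z=zh"""
    P=cloud(c,d); h=cv2.cvtColor(im,cv2.COLOR_RGB2HSV)
    b=((h[...,2]>170)&(abs(h[...,0].astype(int)-24)<8)).astype(np.uint8)
    out=[]
    cn,hi=cv2.findContours(b,cv2.RETR_CCOMP,cv2.CHAIN_APPROX_NONE)
    for k,hh in zip(cn,hi[0]):
        if hh[3]<0 or cv2.contourArea(k)<amin: continue
        q=np.array([onz(c,*p[0],zh)[:2] for p in k]); (x,y),s,a=cv2.minAreaRect((q*1000).astype(np.float32))
        out.append((k[:,0].mean(0).round().tolist(),[round(x/1000,4),round(y/1000,4)],np.round(s,1).tolist(),round(a,1)))
    return out
E
python3 - <<'E'
from h import *
Z=np.load('w2.npz',allow_pickle=True); c=Z['c'].item(); im=Z['im']
for p in [(20,60),(100,300),(22,322),(22,160)]: print(p,cv2.cvtColor(im,cv2.COLOR_RGB2HSV)[p])
for k in holes(im,Z['d'],c): print(k)
f,cx,cy=K(c); V=c['view']
h=.058; R=np.array([[np.cos(h),-np.sin(h)],[np.sin(h),np.cos(h)]])
for z in (-.015,):
  for a in [(-8.5,-8.5),(8.5,-8.5),(8.5,8.5),(-8.5,8.5),(15,22),(15,-22)]:
    p=np.r_[np.array([.5017,-.1452])+R@np.array(a)/1000,.1873+z,1]; q=(V@p)[:3]; print(a,(f*q[0]/q[2]+cx).round(1),(f*q[1]/q[2]+cy).round(1))
# gray profile around chock hole
g=cv2.cvtColor(im,cv2.COLOR_RGB2GRAY).astype(int); print(g[230:285:2,318].tolist(),g[256,285:350:2].tolist(), g[180:245:3,318].tolist())
# board points: plane
P=cloud(c,Z['d']); hs=cv2.cvtColor(im,cv2.COLOR_RGB2HSV)
m=(hs[...,2]>170)&(abs(hs[...,0].astype(int)-24)<8)&(P[...,2]>.03)&(P[...,2]<.06)&(np.arange(400)[:,None]<160); q=P[m]
print('plane',np.linalg.lstsq(np.c_[q[:,:2],np.ones(len(q))],q[:,2],rcond=None)[0])
E
```

```text
(20, 60) [ 24  80 252]
(100, 300) [ 23  82 251]
(22, 322) [ 12 125 124]
(22, 160) [ 17 108 139]
([160.0, 22.0], [0.615, -0.0276], [18.0, 18.0], 1.6)
([322.0, 21.0], [0.6224, -0.1423], [17.4, 17.7], 3.2)
(-8.5, -8.5) 336.7 278.6
(8.5, -8.5) 337.2 242.0
(8.5, 8.5) 296.7 242.0
(-8.5, 8.5) 297.3 278.7
(15, 22) 263.8 227.5
(15, -22) 370.0 227.3
[138, 137, 139, 137, 116, 87, 87, 81, 86, 88, 93, 87, 89, 88, 90, 85, 73, 72, 71, 74, 67, 72, 71, 79, 75, 76, 77, 81] [81, 80, 84, 81, 78, 82, 76, 80, 85, 87, 87, 86, 85, 84, 87, 89, 86, 90, 86, 86, 85, 91, 86, 86, 86, 88, 74, 98, 137, 139, 134, 137, 136] [96, 93, 112, 134, 132, 139, 135, 135, 134, 136, 132, 133, 130, 131, 134, 139, 141, 137, 139, 134, 87, 85]
plane [-0.07081876 -0.00483423  0.08176403]
```

Call:
servo_tool([
  [[0, 1, 0.02, -0.2, 0.02], [0, 1, 0.02, -0.2, 0.02], [0, 1, 0.02, -0.2, 0.02], [0, 0, 0, -1, 0], [0, 0, 0, -0.8, 0], [0, 0, 0, -0.2, 0], [0, 0, 0, 0, 0], [0, 0, 0, 0, 0]],
])

```text
t: 5.1
eef_pos: [0.6224, -0.1426, 0.0844]
tool_rot: [0.0, 0.999, 0.033, 0.001]
contact_force: [0.3, 0.2, -0.7]
gripper_width: 0.501
grasp_force: 31.1
```

Call:
servo_tool([
  [[0, -0.015, 0, -0.35, 0], [0, 0, 0, 0, 0], [0, 0, 0, -0.05, 0], [0, 0, 0, -0.03, 0], [0, 0, 0, 0, 0], [0, 0, 0, 0, 0]],
])

```text
t: 5.7
eef_pos: [0.6212, -0.1419, 0.0675]
tool_rot: [0.0, 0.999, 0.033, 0.0]
contact_force: [-2.3, 0.0, 7.1]
gripper_width: 0.506
grasp_force: 32.0
```

Call:
servo_tool([
  [[0.7, 0, 0, 0, 0], [0.7, 0, 0, 0, 0], [0.7, 0, 0, 0, 0], [1, 0, 0, 0.3, 0], [1, 0, 0, 1, 0], [1, -0.6, 0.2, 1, 0], [1, -0.6, 0.2, 0.8, 0], [1, -0.6, 0.2, 0, 0], [1, 0, 0, 0, 0], [1, 0, 0, 0, 0]],
])

```text
t: 6.7
eef_pos: [0.5491, -0.1179, 0.191]
tool_rot: [0.0, 0.999, 0.033, 0.001]
contact_force: [-0.2, -0.5, 0.5]
gripper_width: 1.001
grasp_force: 0.0
```

```bash
python3 - <<'E'
from h import *
o=bot.get_obs(); print(o['eef_pos'].round(4),heading(o))
im,d,c=snap('wrist'); save('w3',im); np.savez('w3.npz',im=im,d=d,c=c)
for k in holes(im,d,c): print(k)
for k in chocks(im,d,c,zt=.052,zlo=.042,zhi=.062): print(k)
E
```

```text
[ 0.5491 -0.1179  0.191 ] 0.06658423034245975
([203.0, 93.0], [0.6147, -0.0276], [18.1, 18.2], 3.7)
([50.0, 93.0], [0.6076, 0.0876], [17.4, 18.3], 3.7)
([361.0, 92.0], [0.623, -0.1484], [56.4, 58.4], 3.7)
{'px': [219.0, 12.0], 'c': [0.6682, -0.0432], 'size': (8.0, 297.2), 'head': np.float64(0.065), 'z': 0.0445, 'holes': [([0.6684, -0.0439], 5426)]}
{'px': [357.0, 94.0], 'c': [0.6209, -0.1424], 'size': (44.0, 49.5), 'head': np.float64(-1.499), 'z': 0.0515, 'holes': [([0.6217, -0.142], 4192), ([0.6229, -0.1414], 550)]}
```

View pics/w3.png

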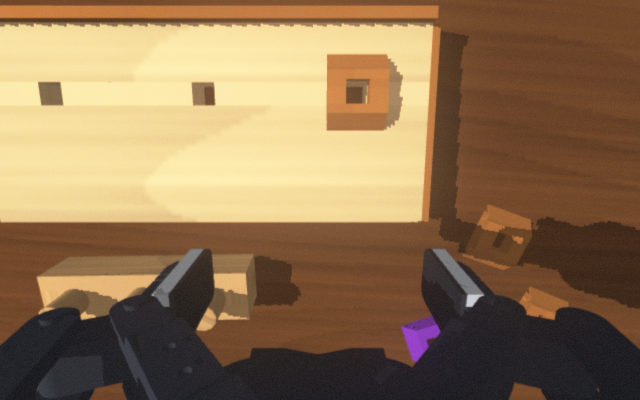

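The chock sits flat over the -y hole: its hole is at (357,92), with board visible through it. The remaining board holes are at (203,93) and (50,93). Next comes the nearest pin.

Call:
servo_tool([
  [[1, -0.8, 0.7, 0, 0], [1, -0.8, 0.7, 0, 0], [1, -0.8, 0.7, 0, 0], [1, 0, 0, 0, 0], [1, 0, 0, 0, 0]],
])

```text
t: 7.25
eef_pos: [0.4535, -0.0335, 0.1902]
tool_rot: [0.0, 0.999, 0.034, 0.0]
contact_force: [-0.0, 0.7, -1.0]
gripper_width: 1.001
grasp_force: 0.0
```

```bash
python3 - <<'E'
from h import *
o=bot.get_obs(); print(o['eef_pos'].round(4),heading(o))
im,d,c=snap('wrist'); save('w4',im); np.savez('w4.npz',im=im,d=d,c=c)
P=cloud(c,d)
m=((P[...,2]>.066)&(P[...,2]<.075)&(P[...,0]<.5)).astype(np.uint8)
n,l,st,ce=cv2.connectedComponentsWithStats(m)
for i in range(1,n):
    if st[i,4]>60: print(ce[i].round(),st[i],np.median(P[l==i],0).round(4),onz(c,*ce[i],.07).round(4))
E
```

```text
[ 0.4535 -0.0335  0.1902] 0.06778624418256651
[233. 209.] [217 194  34  32 808] [0.4396 0.0264 0.0701] [0.4396 0.0263 0.07  ]
[315. 210.] [299 194  33  32 800] [ 0.4435 -0.0328  0.0702] [ 0.4433 -0.0328  0.07  ]
[152. 211.] [136 196  35  32 832] [0.4342 0.0849 0.0701] [0.4342 0.085  0.07  ]
```

View pics/w4.png

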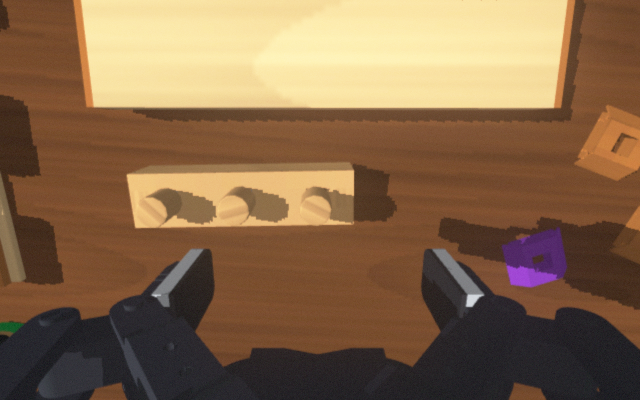

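Wrist view: the pin heads are at (315,210), (233,209) and (152,211), with tops at z = 70 mm, which fits 40 + 30. I take the right one, with the fingers half open because of its neighbour.

Call:
servo_tool([
  [[0.5, -0.25, 0.02, 0, 0], [0.5, 0, 0, 0, 0], [0.5, 0, 0, -0.8, 0], [0.5, 0, 0, -0.8, 0], [0.5, 0, 0, -0.8, 0], [0.5, 0, 0, -0.5, 0], [0.5, 0, 0, -0.22, 0], [0.5, 0, 0, 0, 0], [0, 0, 0, 0, 0], [0, 0, 0, 0, 0], [0, 0, 0, 0, 0], [0, 0, 0, 0, 0], [0, 0, 0, 0, 0], [0, 0, 0, 0, 0]],
])

```text
t: 8.7
eef_pos: [0.4438, -0.0331, 0.0662]
tool_rot: [0.0, 0.999, 0.033, 0.001]
contact_force: [-0.9, -0.8, 7.7]
gripper_width: 0.266
grasp_force: 29.9
```

Call:
servo_tool([
  [[0, 0, 0, 0.4, 0], [0, 0, 0, 1, 0], [0, 0, 0, 1, 0], [0, 0.9, -0.545, 0.3, 0], [0, 0.9, -0.545, 0, 0], [0, 0.9, -0.545, 0, 0], [0, 0.9, -0.545, 0, 0], [0, 0.88, -0.545, 0, 0], [0, 0, 0, 0, 0], [0, 0, 0, -0.6, 0], [0, 0, 0, -0.3, 0], [0, 0, 0, 0, 0], [0, 0, 0, 0, 0]],
])

```text
t: 10.0
eef_pos: [0.6217, -0.1417, 0.1375]
tool_rot: [-0.0, 0.999, 0.033, -0.0]
contact_force: [0.4, 0.2, -0.7]
gripper_width: 0.272
grasp_force: 29.9
```

```bash
python3 - <<'E'
from h import *
o=bot.get_obs(); print(o['eef_pos'].round(4),heading(o))
im,d,c=snap('wrist'); save('w5',cv2.resize(im[150:350,200:440],None,fx=3,fy=3)); np.savez('w5.npz',im=im,d=d,c=c)
E
```

```text
[ 0.6217 -0.1417  0.1375] 0.06680370029114902
```

View pics/w5.png

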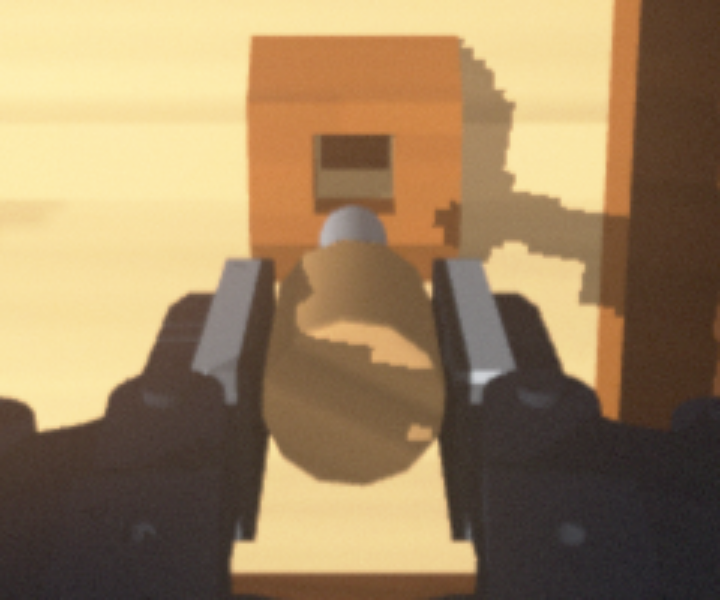

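```bash
python3 - <<'E'
from h import *
Z=np.load('w5.npz',allow_pickle=True); c=Z['c'].item()
for p in [(312,135),(395,135),(312,214),(395,214),(353,175)]: print(onz(c,200+p[0]/3,150+p[1]/3,.0525).round(4))
o,d=ray(c,200+352/3,150+208/3); print('tip far edge at z .082:',onz(c,317.3,150+206/3,.081).round(4))
E
```

```text
[ 0.6314 -0.133   0.0525]
[ 0.6325 -0.1499  0.0525]
[ 0.6144 -0.1339  0.0525]
[ 0.6155 -0.1512  0.0525]
[ 0.6234 -0.1419  0.0525]
tip far edge at z .082: [ 0.6264 -0.1415  0.081 ]
```

Crop: the pin nose is at (352,225) and the chock hole centre at (353,175). They are aligned in y, and a 1.5 mm shift towards +x is needed.

Call:
servo_tool([
  [[0, 0.035, -0.01, -0.3, 0], [0, 0, 0, -0.3, 0], [0, 0, 0, -0.3, 0], [0, 0, 0, -0.2, 0], [0, 0, 0, -0.15, 0], [0, 0, 0, 0, 0], [0, 0, 0, 0, 0]],
])

```text
t: 10.75
eef_pos: [0.6237, -0.1424, 0.0873]
tool_rot: [-0.0, 0.999, 0.033, 0.0]
contact_force: [0.6, 0.2, -0.2]
gripper_width: 0.267
grasp_force: 29.9
```

Call:
servo_tool([
  [[0, -0.02, 0, -0.1, 0], [0, 0, 0, -0.06, 0], [0, 0, 0, -0.05, 0], [0, 0, 0, -0.03, 0], [0, 0, 0, 0, 0], [0, 0, 0, 0, 0]],
])

```text
t: 11.35
eef_pos: [0.623, -0.1425, 0.079]
tool_rot: [0.0, 0.999, 0.033, 0.0]
contact_force: [-2.6, 0.1, 9.0]
gripper_width: 0.266
grasp_force: 31.1
```

Call:
servo_tool([
  [[0.6, 0, 0, 0, 0], [0.6, 0, 0, 0, 0], [0.6, 0, 0, 0, 0], [0.6, 0, 0, 1, 0], [0.6, 0, 0, 1, 0], [1, -0.8, 0, 0.8, 0], [1, -0.8, 0, 0, 0], [1, 0, 0, 0, 0], [1, 0, 0, 0, 0]],
])

```text
t: 12.25
eef_pos: [0.5584, -0.1426, 0.1899]
tool_rot: [0.0, 0.999, 0.033, 0.0]
contact_force: [1.3, 0.2, -0.1]
gripper_width: 1.004
grasp_force: 0.0
```

```bash
cat >> h.py <<'E'
def heads(im,d,c,zlo,zhi,xmin=0,xmax=2,amin=60):
    P=cloud(c,d); m=((P[...,2]>zlo)&(P[...,2]<zhi)&(P[...,0]>xmin)&(P[...,0]<xmax)).astype(np.uint8)
    n,l,st,ce=cv2.connectedComponentsWithStats(m); out=[]
    for i in range(1,n):
        if st[i,4]>amin:
            q=P[l==i]; z=np.median(q[:,2]); out.append((ce[i].round().tolist(),st[i,2:].tolist(),onz(c,*ce[i],z).round(4).tolist()))
    return out
E
python3 - <<'E'
from h import *
o=bot.get_obs(); print(o['eef_pos'].round(4),heading(o))
im,d,c=snap('wrist'); np.savez('w6.npz',im=im,d=d,c=c)
print(heads(im,d,c,.075,.095,.55))
for k in chocks(im,d,c,zt=.052,zlo=.045,zhi=.06): print(k)
E
```

```text
[ 0.5584 -0.1426  0.1899] 0.06595220013837721
[([324.0, 102.0], [37, 38, 1099], [0.6235, -0.1427, 0.0823])]
{'px': [321.0, 105.0], 'c': [0.6214, -0.1422], 'size': (43.8, 43.9), 'head': np.float64(0.064), 'z': 0.0516, 'holes': [([0.6222, -0.1421], 3647), ([0.6234, -0.1433], 1172)]}
```

Call:
servo_tool([
  [[1, -0.5, -0.6, 0, -0.5], [1, -0.5, -0.6, 0, -0.5], [1, -0.5, -0.6, 0, -0.5], [1, -0.5, -0.6, 0.2, -0.5], [1, -0.5, -0.6, 0, -0.5], [1, 0, 0, 0, -0.4], [1, 0, 0, 0, 0], [1, 0, 0, 0, 0]],
])

```text
t: 13.1
eef_pos: [0.4598, -0.2619, 0.1973]
tool_rot: [-0.0, 0.99, -0.139, -0.0]
contact_force: [-0.1, -1.2, -0.4]
gripper_width: 1.0
grasp_force: 0.0
```

```bash
python3 - <<'E'
from h import *
o=bot.get_obs(); print(o['eef_pos'].round(4),heading(o))
im,d,c=snap('wrist'); np.savez('w7.npz',im=im,d=d,c=c); save('w7',im)
for k in chocks(im,d,c): print(k)
E
```

```text
[ 0.4598 -0.2619  0.1973] -0.27900480768168645
{'px': [337.0, 122.0], 'c': [0.501, -0.292], 'size': (36.1, 43.8), 'head': np.float64(-0.281), 'z': 0.0141, 'holes': [([0.5014, -0.2919], 2114), ([0.5011, -0.2919], 412)]}
{'px': [421.0, 193.0], 'c': [0.4196, -0.348], 'size': (36.9, 45.0), 'head': np.float64(-0.337), 'z': 0.0141, 'holes': [([0.4197, -0.348], 1837), ([0.4194, -0.3476], 328)]}
```

The first pin is home: head top at z = 82.3 mm against 82.4 mm expected. Next chock is at (337,122), orange, z = 14 mm.

Call:
servo_tool([
  [[1, 0.52, -0.37, -0.5, 0], [1, 0.52, -0.38, -0.5, 0], [1, 0, 0, -1, 0], [1, 0, 0, -1, 0], [1, 0, 0, -0.8, 0], [1, 0, 0, -0.42, 0], [1, 0, 0, 0, 0], [0, 0, 0, 0, 0], [0, 0, 0, 0, 0], [0, 0, 0, 0, 0], [0, 0, 0, 0, 0], [0, 0, 0, 0, 0], [0, 0, 0, 0, 0], [0, 0, 0, 0, 0]],
])

```text
t: 14.55
eef_pos: [0.5014, -0.2928, 0.0306]
tool_rot: [0.0, 0.99, -0.14, 0.001]
contact_force: [-0.8, 1.4, 7.2]
gripper_width: 0.497
grasp_force: 30.2
```

Call:
servo_tool([
  [[0, 0, 0, 0.6, 0], [0, 0, 0, 1, 0], [0, 0, 0, 1, 0.41], [0, 0.405, 0.947, 0.2, 0.41], [0, 0.405, 0.947, 0.2, 0.41], [0, 0.405, 0.947, 0.2, 0.41], [0, 0.405, 0.947, 0.2, 0.41], [0, 0.405, 0.947, 0.2, 0.41], [0, 0.405, 0.947, 0.2, 0.41], [0, 0.405, 0.947, 0.2, 0], [0, 0, 0, 0, 0], [0, 0, 0, -1, 0], [0, 0, 0, -1, 0], [0, 0, 0, -0.6, 0], [0, 0, 0, 0, 0], [0, 0, 0, 0, 0]],
])

```text
t: 16.15
eef_pos: [0.614, -0.0276, 0.0856]
tool_rot: [0.0, 1.0, 0.031, 0.0]
contact_force: [-0.1, 0.7, -0.4]
gripper_width: 0.497
grasp_force: 31.0
```

Call:
servo_tool([
  [[0, 0.025, 0, -0.25, 0.02], [0, 0, 0, -0.1, 0], [0, 0, 0, -0.06, 0], [0, 0, 0, -0.04, 0], [0, 0, 0, 0, 0], [0, 0, 0, 0, 0]],
])

```text
t: 16.75
eef_pos: [0.616, -0.0273, 0.0688]
tool_rot: [0.0, 0.999, 0.032, 0.001]
contact_force: [-1.5, 0.2, 9.5]
gripper_width: 0.501
grasp_force: 32.4
```

Call:
servo_tool([
  [[0, -0.025, 0, 0.02, 0], [0.7, 0, 0, 0, 0], [0.7, 0, 0, 0, 0], [0.7, 0, 0, 0, 0], [1, 0, 0, 0.3, 0], [1, 0, 0, 1, 0], [1, -0.7, 0.1, 1, 0], [1, -0.7, 0.1, 0.8, 0], [1, -0.4, 0.1, 0, 0], [1, 0, 0, 0, 0], [1, 0, 0, 0, 0]],
])

```text
t: 17.85
eef_pos: [0.542, -0.0154, 0.1922]
tool_rot: [0.0, 0.999, 0.033, 0.0]
contact_force: [0.5, 0.2, -0.1]
gripper_width: 0.997
grasp_force: 0.0
```

```bash
python3 - <<'E'
from h import *
o=bot.get_obs(); print(o['eef_pos'].round(4),heading(o))
im,d,c=snap('wrist'); np.savez('w8.npz',im=im,d=d,c=c); save('w8',im)
for k in holes(im,d,c): print(k)
for k in chocks(im,d,c,zt=.0525,zlo=.045,zhi=.062): print(k)
print(heads(im,d,c,.075,.095,.55))
E
```

```text
[ 0.542  -0.0154  0.1922] 0.0653048522253119
([330.0, 296.0], [0.4429, -0.0332], [19.9, 19.6], 3.7)
([188.0, 93.0], [0.6069, 0.0872], [18.2, 18.3], 3.6)
([348.0, 92.0], [0.6143, -0.0339], [56.7, 58.9], 3.6)
([506.0, 91.0], [0.6232, -0.1561], [55.9, 74.2], 3.6)
{'px': [341.0, 95.0], 'c': [0.6128, -0.0282], 'size': (43.5, 43.5), 'head': np.float64(0.064), 'z': 0.0518, 'holes': [([0.6134, -0.0279], 3665), ([0.6146, -0.0271], 594)]}
{'px': [490.0, 94.0], 'c': [0.6207, -0.1407], 'size': (43.4, 47.1), 'head': np.float64(0.064), 'z': 0.0513, 'holes': [([0.6203, -0.1347], 2376)]}
[([522.0, 90.0], [43, 40, 1279], [0.6228, -0.1407, 0.0822])]
```

Call:
servo_tool([
  [[0.5, -0.7, 0.3, 0, 0], [0.5, -0.7, 0.3, 0, 0], [0.5, -0.7, 0.3, 0, 0], [0.5, 0, 0, 0, 0], [0.5, 0, 0, 0, 0]],
])

```text
t: 18.4
eef_pos: [0.4584, 0.0207, 0.1915]
tool_rot: [0.0, 0.999, 0.033, 0.0]
contact_force: [-0.9, -0.2, 0.4]
gripper_width: 0.497
grasp_force: 0.0
```

```bash
python3 - <<'E'
from h import *
o=bot.get_obs(); print(o['eef_pos'].round(4),heading(o))
im,d,c=snap('wrist'); np.savez('w9.npz',im=im,d=d,c=c); save('w9',im)
print(heads(im,d,c,.066,.075,xmax=.5))
E
```

```text
[0.4584 0.0207 0.1915] 0.06569004193980432
[([307.0, 220.0], [32, 32, 773], [0.4395, 0.0268, 0.0701]), ([227.0, 222.0], [33, 31, 782], [0.4341, 0.0855, 0.0702])]
```

View pics/w8.png

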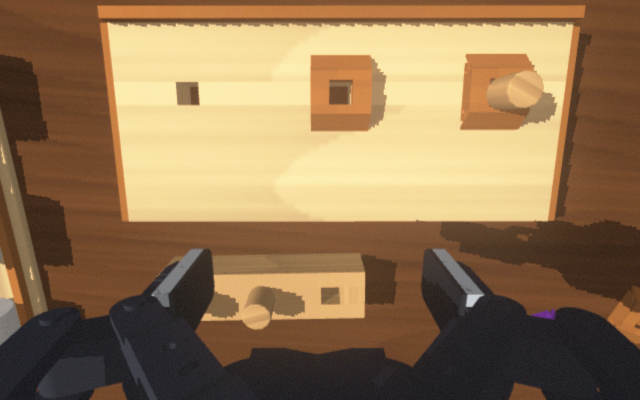

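Wrist view: pin 0 is locked at (515,90). The middle chock sits flat over its hole at (341,93), and the +y hole is still empty at (188,93). Now the second pin.

Call:
servo_tool([
  [[0.5, -0.47, 0.15, 0, 0], [0.5, 0, 0, -0.2, 0], [0.5, 0, 0, -0.8, 0], [0.5, 0, 0, -0.8, 0], [0.5, 0, 0, -0.8, 0], [0.5, 0, 0, -0.35, 0], [0.5, 0, 0, -0.18, 0], [0.5, 0, 0, 0, 0], [0, 0, 0, 0, 0], [0, 0, 0, 0, 0], [0, 0, 0, 0, 0], [0, 0, 0, 0, 0], [0, 0, 0, 0, 0], [0, 0, 0, 0, 0]],
])

```text
t: 19.85
eef_pos: [0.4396, 0.0267, 0.0671]
tool_rot: [0.0, 0.999, 0.033, 0.001]
contact_force: [-0.4, 0.3, 6.4]
gripper_width: 0.272
grasp_force: 29.9
```

Call:
servo_tool([
  [[0, 0, 0, 0.4, 0], [0, 0, 0, 1, 0], [0, 0, 0, 1, 0], [0, 0.878, -0.27, 0.5, 0], [0, 0.878, -0.27, 0, 0], [0, 0.878, -0.27, 0, 0], [0, 0.878, -0.27, 0, 0], [0, 0.878, -0.27, 0, 0], [0, 0, 0, 0, 0], [0, 0, 0, -0.8, 0], [0, 0, 0, -0.7, 0], [0, 0, 0, 0, 0], [0, 0, 0, 0, 0]],
])

```text
t: 21.15
eef_pos: [0.6139, -0.0271, 0.1226]
tool_rot: [-0.0, 0.999, 0.033, -0.001]
contact_force: [-0.6, -0.2, 0.3]
gripper_width: 0.269
grasp_force: 29.8
```

```bash
python3 - <<'E'
from h import *
im,d,c=snap('wrist'); np.savez('w10.npz',im=im,d=d,c=c); save('w10',cv2.resize(im[150:350,200:440],None,fx=3,fy=3))
f,cx,cy=K(c);V=c['view']
# predicted pixel of square hole mouth if centred under pin (x+.0,z=.0525)
o=bot.get_obs(); print(o['eef_pos'].round(4)); e=o['eef_pos']; h=heading(o); R=np.array([[np.cos(h),-np.sin(h)],[np.sin(h),np.cos(h)]])
for a in [(8.5,8.5),(8.5,-8.5),(-8.5,8.5),(-8.5,-8.5)]:
    q=(V@np.r_[e[:2]+R@np.array(a)/1000,.0525,1])[:3]; print((3*(f*q[0]/q[2]+cx-200)).round(),(3*(f*q[1]/q[2]+cy-150)).round())
E
```

```text
[ 0.6148 -0.027   0.1236]
307.0 158.0
396.0 158.0
308.0 242.0
396.0 242.0
```

View pics/w10.png

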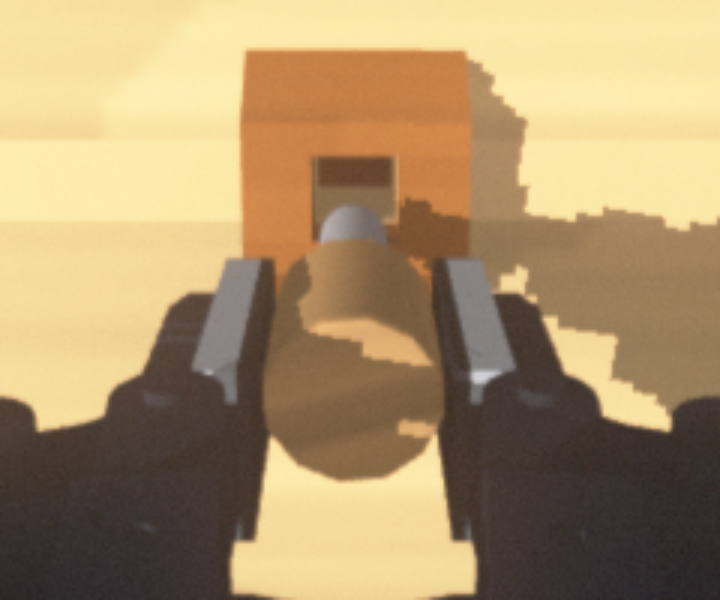

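The pin nose (352,225) is over the hole (355,197), within about 0.5 mm of the predicted outline. Descend.

Call:
servo_tool([
  [[0, 0.01, 0, -0.3, 0], [0, 0, 0, -0.3, 0], [0, 0, 0, -0.25, 0], [0, 0, 0, 0, 0], [0, 0, 0, -0.08, 0], [0, 0, 0, -0.06, 0], [0, 0, 0, -0.05, 0], [0, 0, 0, -0.05, 0], [0, 0, 0, 0, 0], [0, 0, 0, 0, 0]],
])

```text
t: 22.2
eef_pos: [0.6153, -0.0273, 0.08]
tool_rot: [0.0, 0.999, 0.033, 0.0]
contact_force: [-1.8, 0.3, 7.6]
gripper_width: 0.268
grasp_force: 30.7
```

Call:
servo_tool([
  [[0.6, 0, 0, 0, 0], [0.6, 0, 0, 0, 0], [0.6, 0, 0, 0, 0], [0.6, 0, 0, 1, 0], [0.6, 0, 0, 1, 0], [1, -0.8, 0, 0.8, 0], [1, -0.8, 0, 0, 0], [1, 0, 0, 0, 0], [1, 0, 0, 0, 0]],
])

```text
t: 23.1
eef_pos: [0.5508, -0.0274, 0.1911]
tool_rot: [0.0, 0.999, 0.033, 0.0]
contact_force: [-0.2, -0.1, 0.2]
gripper_width: 1.001
grasp_force: 0.0
```

```bash
python3 - <<'E'
from h import *
o=bot.get_obs(); print(o['eef_pos'].round(4),heading(o))
im,d,c=snap('wrist'); np.savez('w11.npz',im=im,d=d,c=c)
print(heads(im,d,c,.075,.095,.55))
E
```

```text
[ 0.5508 -0.0274  0.1911] 0.06511354477639064
[([502.0, 102.0], [42, 39, 1239], [0.623, -0.1409, 0.0822]), ([324.0, 102.0], [37, 38, 1081], [0.6158, -0.0275, 0.0823])]
```

Call:
servo_tool([
  [[1, -0.47, -0.89, 0, -0.42], [1, -0.47, -0.89, 0, -0.42], [1, -0.47, -0.89, 0, -0.42], [1, -0.47, -0.89, 0, -0.42], [1, -0.47, -0.89, 0, -0.42], [1, -0.47, -0.89, 0, -0.42], [1, -0.47, -0.89, 0, -0.42], [1, -0.47, -0.89, 0, -0.42], [1, 0, 0, 0, 0], [1, 0, 0, 0, 0]],
])

```text
t: 24.15
eef_pos: [0.4008, -0.3131, 0.1904]
tool_rot: [0.0, 0.986, -0.169, -0.0]
contact_force: [0.0, 0.5, 0.5]
gripper_width: 1.001
grasp_force: 0.0
```

```bash
python3 - <<'E'
from h import *
o=bot.get_obs(); print(o['eef_pos'].round(4),heading(o))
im,d,c=snap('wrist'); np.savez('w12.npz',im=im,d=d,c=c); save('w12',im)
for k in chocks(im,d,c): print(k)
E
```

```text
[ 0.4008 -0.3131  0.1904] -0.33980827199563146
{'px': [123.0, 38.0], 'c': [0.5566, -0.2071], 'size': (4.0, 64.5), 'head': np.float64(-1.534), 'z': 0.015, 'holes': [([0.56, -0.2072], 260)]}
{'px': [348.0, 146.0], 'c': [0.4192, -0.3484], 'size': (36.6, 43.7), 'head': np.float64(-0.337), 'z': 0.0141, 'holes': [([0.4193, -0.3482], 2105), ([0.4192, -0.3481], 412)]}
```

Pins 0 and 1 are home (head tops at 82.2 and 82.3 mm). The third chock, orange at (348,146), is where it was.

Call:
servo_tool([
  [[1, 0.23, -0.44, -0.4, 0], [1, 0.23, -0.44, -0.4, 0], [1, 0, 0, -1, 0], [1, 0, 0, -1, 0], [1, 0, 0, -0.8, 0], [1, 0, 0, -0.4, 0], [1, 0, 0, 0, 0], [0, 0, 0, 0, 0], [0, 0, 0, 0, 0], [0, 0, 0, 0, 0], [0, 0, 0, 0, 0], [0, 0, 0, 0, 0], [0, 0, 0, 0, 0], [0, 0, 0, 0, 0]],
])

```text
t: 25.6
eef_pos: [0.42, -0.3476, 0.0324]
tool_rot: [0.0, 0.986, -0.168, 0.001]
contact_force: [0.3, 1.2, 5.9]
gripper_width: 0.493
grasp_force: 29.6
```

Call:
servo_tool([
  [[0, 0, 0, 0.6, 0], [0, 0, 0, 1, 0], [0, 0, 0, 1, 0], [0, 0, 0, 1, 0], [0, 0.426, 0.988, 0.2, 0.305], [0, 0.426, 0.988, 0, 0.305], [0, 0.426, 0.988, 0, 0.305], [0, 0.426, 0.988, 0, 0.305], [0, 0.426, 0.988, 0, 0.305], [0, 0.426, 0.988, 0, 0.305], [0, 0.426, 0.988, 0, 0.305], [0, 0.426, 0.988, 0, 0.305], [0, 0.426, 0.988, 0, 0.305], [0, 0.426, 0.988, 0, 0.305], [0, 0.426, 0.988, 0, 0.305], [0, 0, 0, 0, 0], [0, 0, 0, -1, 0], [0, 0, 0, -1, 0], [0, 0, 0, -0.2, 0], [0, 0, 0, 0, 0]],
])

```text
t: 27.6
eef_pos: [0.6054, 0.0868, 0.0943]
tool_rot: [0.0, 0.999, 0.032, -0.001]
contact_force: [-0.2, -0.3, -0.1]
gripper_width: 0.498
grasp_force: 30.8
```

Call:
servo_tool([
  [[0, 0, 0, 0, 0]],
])

```text
t: 27.7
eef_pos: [0.6076, 0.0874, 0.0968]
tool_rot: [-0.0, 0.999, 0.032, 0.001]
contact_force: [0.4, 0.4, -0.9]
gripper_width: 0.489
grasp_force: 30.8
```

```bash
python3 - <<'E'
from h import *
im,d,c=snap('wrist'); np.savez('w13.npz',im=im,d=d,c=c); save('w13',cv2.resize(im[130:350,180:460],(770,605))[:600])
o=bot.get_obs(); print(o['eef_pos'].round(4),heading(o))
g=cv2.cvtColor(im,cv2.COLOR_RGB2GRAY).astype(int)
# held chock hole at TCP offset
f,cx,cy=K(c);V=c['view']; e=o['eef_pos']; h=heading(o); R=np.array([[np.cos(h),-np.sin(h)],[np.sin(h),np.cos(h)]])
for a in [(8.5,8.5),(8.5,-8.5)]:
    q=(V@np.r_[e[:2]+R@np.array(a)/1000,e[2]-.0184,1])[:3]; u,v=(f*q[0]/q[2]+cx),(f*q[1]/q[2]+cy); print(u.round(1),v.round(1))
print(g[int(v)-16:int(v)+14,int(u)-20].tolist()); print(g[int(v)+8,270:370].tolist())
E
```

```text
[0.6079 0.0876 0.0972] 0.06415164060448486
297.0 238.7
336.8 238.7
[145, 146, 143, 146, 146, 148, 151, 151, 152, 150, 149, 149, 149, 145, 145, 148, 149, 148, 147, 170, 205, 218, 218, 218, 218, 217, 217, 217, 218, 219]
[93, 95, 98, 96, 98, 95, 97, 95, 97, 94, 96, 97, 96, 95, 92, 95, 91, 92, 90, 95, 98, 95, 93, 96, 97, 94, 95, 91, 92, 138, 214, 219, 220, 220, 220, 219, 219, 218, 218, 218, 219, 221, 219, 218, 220, 219, 218, 204, 146, 131, 129, 127, 129, 127, 128, 130, 129, 126, 127, 126, 127, 127, 128, 129, 127, 121, 103, 131, 142, 145, 140, 143, 143, 144, 142, 141, 142, 141, 140, 141, 141, 142, 141, 141, 142, 142, 139, 144, 142, 142, 140, 143, 143, 143, 143, 139, 114, 80, 66, 70]
```

Call:
servo_tool([
  [[0, 0.01, 0, -0.4, 0], [0, 0, 0, -0.13, 0], [0, 0, 0, -0.07, 0], [0, 0, 0, -0.05, 0], [0, 0, 0, 0, 0], [0, 0, 0, 0, 0]],
])

```text
t: 28.35
eef_pos: [0.6071, 0.0874, 0.0707]
tool_rot: [0.0, 0.999, 0.032, 0.0]
contact_force: [-5.6, -0.9, 16.1]
gripper_width: 0.494
grasp_force: 32.9
```

Call:
servo_tool([
  [[0, 0.01, 0, 0.03, 0], [0.7, 0, 0, 0, 0], [0.7, 0, 0, 0, 0], [0.7, 0, 0, 0, 0], [1, 0, 0, 0.3, 0], [1, 0, 0, 1, 0], [1, -0.7, 0, 1, 0], [1, -0.8, 0, 0.6, 0], [1, -0.2, 0, 0, 0], [1, 0, 0, 0, 0], [1, 0, 0, 0, 0]],
])

```text
t: 29.45
eef_pos: [0.5395, 0.0872, 0.1857]
tool_rot: [0.0, 0.999, 0.032, -0.0]
contact_force: [0.5, 0.1, -0.2]
gripper_width: 1.0
grasp_force: 0.0
```

```bash
python3 - <<'E'
from h import *
o=bot.get_obs(); print(o['eef_pos'].round(4),heading(o))
im,d,c=snap('wrist'); np.savez('w14.npz',im=im,d=d,c=c); save('w14',im)
for k in chocks(im,d,c,zt=.0525,zlo=.045,zhi=.062): print(k)
print(heads(im,d,c,.075,.095,.55))
E
```

```text
[0.5395 0.0872 0.1857] 0.06435711013111556
{'px': [625.0, 101.0], 'c': [0.6202, -0.1263], 'size': (24.9, 43.9), 'head': np.float64(-1.471), 'z': 0.0514, 'holes': [([0.6187, -0.1247], 1669)]}
{'px': [477.0, 103.0], 'c': [0.6121, -0.0268], 'size': (43.5, 47.2), 'head': np.float64(0.063), 'z': 0.0514, 'holes': [([0.6108, -0.021], 2442)]}
{'px': [324.0, 102.0], 'c': [0.6042, 0.0868], 'size': (43.5, 43.9), 'head': np.float64(0.063), 'z': 0.052, 'holes': [([0.605, 0.0869], 3794), ([0.6066, 0.0871], 620)]}
[([507.0, 96.0], [42, 39, 1307], [0.6153, -0.0256, 0.0822])]
```

Call:
servo_tool([
  [[0.5, -0.7, 0, 0, 0], [0.5, -0.7, 0, 0, 0], [0.5, -0.6, 0, 0, 0], [0.5, 0, 0, 0, 0], [0.5, 0, 0, 0, 0]],
])

```text
t: 30.0
eef_pos: [0.4598, 0.0874, 0.1856]
tool_rot: [-0.0, 0.999, 0.032, -0.0]
contact_force: [0.4, 0.4, 0.1]
gripper_width: 0.501
grasp_force: 0.0
```

```bash
python3 - <<'E'
from h import *
o=bot.get_obs(); print(o['eef_pos'].round(4),heading(o))
im,d,c=snap('wrist')
print(heads(im,d,c,.066,.075,xmax=.5))
E
```

```text
[0.4598 0.0874 0.1856] 0.06450157458212069
[([17.0, 137.0], [19, 32, 156], [0.489, 0.2944, 0.0664]), ([29.0, 172.0], [19, 47, 237], [0.4651, 0.2903, 0.0664]), ([317.0, 232.0], [32, 31, 794], [0.4342, 0.0862, 0.0702]), ([54.0, 289.0], [28, 69, 401], [0.3735, 0.2852, 0.0664])]
```

View pics/w14.png

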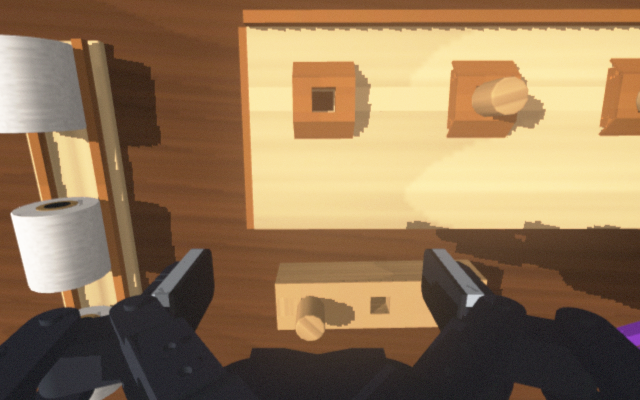

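Wrist view: the third chock sits flat over the +y hole at (324,100), and pin 1 is locked at (505,97). The last pin is at (311,326) in the stand, and rolls are at the left.

Call:
servo_tool([
  [[0.5, -0.64, -0.03, 0, 0], [0.5, 0, 0, -0.2, 0], [0.5, 0, 0, -0.8, 0], [0.5, 0, 0, -0.8, 0], [0.5, 0, 0, -0.7, 0], [0.5, 0, 0, -0.3, 0], [0.5, 0, 0, -0.18, 0], [0.5, 0, 0, 0, 0], [0, 0, 0, 0, 0], [0, 0, 0, 0, 0], [0, 0, 0, 0, 0], [0, 0, 0, 0, 0], [0, 0, 0, 0, 0], [0, 0, 0, 0, 0]],
])

```text
t: 31.45
eef_pos: [0.4345, 0.0865, 0.0679]
tool_rot: [-0.0, 0.999, 0.032, 0.001]
contact_force: [-0.2, -0.2, 7.6]
gripper_width: 0.266
grasp_force: 29.7
```

Call:
servo_tool([
  [[0, 0, 0, 0.4, 0], [0, 0, 0, 1, 0], [0, 0, 0, 1, 0], [0, 0.865, 0.004, 0.5, 0], [0, 0.865, 0.004, 0, 0], [0, 0.865, 0.004, 0, 0], [0, 0.865, 0.004, 0, 0], [0, 0.865, 0.004, 0, 0], [0, 0, 0, 0, 0], [0, 0, 0, -0.8, 0], [0, 0, 0, -0.7, 0], [0, 0, 0, 0, 0], [0, 0, 0, 0, 0], [0, 0, 0, 0, 0]],
])

```text
t: 32.85
eef_pos: [0.6074, 0.0873, 0.1247]
tool_rot: [-0.0, 0.999, 0.032, 0.001]
contact_force: [-0.1, 0.6, -0.3]
gripper_width: 0.269
grasp_force: 29.8
```

```bash
python3 - <<'E'
from h import *
im,d,c=snap('wrist'); np.savez('w15.npz',im=im,d=d,c=c)
o=bot.get_obs(); print(o['eef_pos'].round(4)); e=o['eef_pos']; h=heading(o)
g=cv2.cvtColor(im,cv2.COLOR_RGB2GRAY).astype(int)
f,cx,cy=K(c);V=c['view']; R=np.array([[np.cos(h),-np.sin(h)],[np.sin(h),np.cos(h)]])
for a in [(8.5,8.5),(8.5,-8.5)]:
    q=(V@np.r_[e[:2]+R@np.array(a)/1000,.0525,1])[:3]; u,v=(f*q[0]/q[2]+cx),(f*q[1]/q[2]+cy); print(u.round(1),v.round(1))
v=int(v)
print(v-10,g[v-10:v+12,317].tolist()); print(290,g[v+5,290:350].tolist())
E
```

```text
[0.6076 0.0873 0.1248]
302.4 203.6
331.9 203.5
193 [145, 150, 151, 151, 152, 151, 153, 155, 152, 152, 150, 142, 105, 83, 78, 78, 79, 75, 80, 86, 103, 116]
290 [146, 147, 148, 147, 148, 149, 147, 149, 145, 144, 146, 147, 140, 112, 112, 105, 81, 80, 76, 80, 79, 81, 77, 81, 79, 75, 78, 78, 78, 77, 78, 79, 79, 77, 76, 76, 79, 79, 77, 97, 130, 166, 144, 143, 146, 146, 145, 145, 147, 143, 148, 146, 146, 146, 147, 144, 145, 144, 145, 145]
```

Call:
servo_tool([
  [[0, 0, 0, -0.3, 0], [0, 0, 0, -0.3, 0], [0, 0, 0, -0.28, 0], [0, 0, 0, 0, 0], [0, 0, 0, -0.08, 0], [0, 0, 0, -0.06, 0], [0, 0, 0, -0.05, 0], [0, 0, 0, -0.05, 0], [0, 0, 0, 0, 0], [0, 0, 0, 0, 0]],
])

```text
t: 33.9
eef_pos: [0.6075, 0.0871, 0.0801]
tool_rot: [-0.0, 0.999, 0.032, 0.001]
contact_force: [-2.0, -1.1, 11.5]
gripper_width: 0.268
grasp_force: 31.4
```

Call:
servo_tool([
  [[0.6, 0, 0, 0, 0], [0.6, 0, 0, 0, 0], [0.6, 0, 0, 0, 0], [0.6, 0, 0, 1, 0], [0.6, 0, 0, 1, 0], [1, -0.7, -0.5, 0.8, 0], [1, -0.8, -0.5, 0, 0], [1, -0.2, -0.5, 0, 0], [1, 0, 0, 0, 0], [1, 0, 0, 0, 0]],
])

```text
t: 34.9
eef_pos: [0.5387, 0.0269, 0.1902]
tool_rot: [-0.0, 0.999, 0.032, 0.0]
contact_force: [0.7, 0.2, -0.1]
gripper_width: 1.001
grasp_force: 0.0
```

```bash
python3 - <<'E'
from h import *
o=bot.get_obs(); print(o['eef_pos'].round(4),heading(o))
im,d,c=snap('wrist'); np.savez('w16.npz',im=im,d=d,c=c)
print(heads(im,d,c,.075,.095,.55))
for k in chocks(im,d,c,zt=.0525,zlo=.045,zhi=.062): print(k['px'],k['c'],k['size'],k['head'],k['z'])
E
```

```text
[0.5387 0.0269 0.1902] 0.06359106172627316
[([410.0, 89.0], [39, 40, 1193], [0.6154, -0.0266, 0.0823]), ([591.0, 88.0], [46, 39, 1383], [0.6227, -0.1401, 0.0821]), ([230.0, 90.0], [40, 39, 1182], [0.6075, 0.0859, 0.0823])]
[550.0, 93.0] [0.6207, -0.1403] (43.7, 48.4) 0.062 0.0512
[244.0, 97.0] [0.6046, 0.0864] (43.9, 45.2) 0.062 0.0516
[395.0, 96.0] [0.612, -0.0275] (44.5, 45.3) 0.062 0.0516
```

Call:
servo_tool([
  [[1, -0.1, 0.35, 0.1, 0.94], [1, -0.1, 0.35, 0.1, 0.94], [1, -0.1, 0.35, 0.1, 0.94], [1, -0.1, 0.35, 0.1, 0.94], [1, -0.1, 0.35, 0.1, 0.94], [1, -0.1, 0.35, 0.1, 0.94], [1, -0.1, 0.35, 0.1, 0.94], [1, -0.1, 0.35, 0.1, 0.94], [1, -0.1, 0.35, 0.1, 0.94], [1, -0.1, 0.35, 0.1, 0.94], [1, -0.1, 0.35, 0.1, 0.94], [1, -0.1, 0.35, 0.1, 0.94], [1, 0, 0.35, 0.1, 0.94], [1, 0, 0.35, 0.1, 0.87], [1, 0, 0, 0, 0], [1, 0, 0, 0, 0], [1, 0, 0, 0, 0]],
])

```text
t: 36.65
eef_pos: [0.4906, 0.2224, 0.2456]
tool_rot: [-0.0, 0.685, 0.729, -0.0]
contact_force: [-0.4, 1.0, -0.1]
gripper_width: 0.999
grasp_force: 0.0
```

```bash
python3 - <<'E'
from h import *
o=bot.get_obs(); print(o['eef_pos'].round(4),heading(o),o['q'].round(2))
im,d,c=snap('wrist'); np.savez('w17.npz',im=im,d=d,c=c); save('w17',im)
E
```

```text
[0.4906 0.2224 0.2456] -1.508739785101926 [-0.07  0.32 -0.57  1.86  0.2   1.02 -0.66]
```

View pics/w17.png

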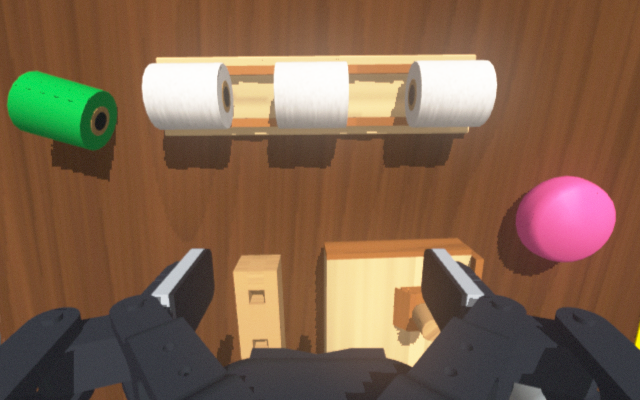

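All three pins read home (head tops at 82 mm). Wrist view: white rolls are at (188,96), (312,96) and (450,94). The green look-alike at (62,110) lies outside the cradle and stays.

```bash
cat >> h.py <<'E'
from scipy.optimize import least_squares
def rolls(im,d,c,ax,zmin=.045,zmax=.12,amin=500,region=None):
    """ax: heading of roll axis (coarse). white blobs -> axis fit (r=29mm), centre, length"""
    P=cloud(c,d); h=cv2.cvtColor(im,cv2.COLOR_RGB2HSV)
    m=((h[...,1]<50)&(h[...,2]>130)&(P[...,2]>zmin)&(P[...,2]<zmax))
    if region: m&=(P[...,0]>region[0])&(P[...,0]<region[1])&(P[...,1]>region[2])&(P[...,1]<region[3])
    n,l,st,ce=cv2.connectedComponentsWithStats(m.astype(np.uint8)); out=[]
    for i in range(1,n):
        if st[i,4]<amin: continue
        q=P[l==i]
        def res(p):
            a=p[3]; s=-(q[:,0]-p[0])*np.sin(a)+(q[:,1]-p[1])*np.cos(a); return np.hypot(s,q[:,2]-p[2])-.029
        mu=q.mean(0); s=least_squares(res,[mu[0],mu[1],mu[2]-.02,ax],loss='soft_l1',f_scale=.001); x,y,z,a=s.x
        t=(q[:,0]-x)*np.cos(a)+(q[:,1]-y)*np.sin(a); k=abs(s.fun)<.003; lo,hi=np.percentile(t[k],[.5,99.5]); mid=(lo+hi)/2
        out.append((ce[i].round().tolist(),np.round([x+mid*np.cos(a),y+mid*np.sin(a),z],4).tolist(),'head',round(a,3),'len',round(hi-lo,4),'rms',round(float(np.sqrt(np.mean(s.fun**2))),4)))
    return out
E
python3 - <<'E'
from h import *
Z=np.load('w17.npz',allow_pickle=True)
for r in rolls(Z['im'],Z['d'],Z['c'].item(),.067,region=(.3,.7,.2,.4)): print(r)
E
```

```text
([454.0, 93.0], [0.6014, 0.3015, 0.0367], 'head', np.float64(0.07), 'len', np.float64(0.0615), 'rms', 0.0018)
([311.0, 95.0], [0.4799, 0.293, 0.037], 'head', np.float64(0.069), 'len', np.float64(0.0612), 'rms', 0.0006)
([184.0, 96.0], [0.3715, 0.2855, 0.037], 'head', np.float64(0.068), 'len', np.float64(0.0614), 'rms', 0.0018)
```

Call:
servo_tool([
  [[1, -0.13, 0.88, -0.3, 0.03], [1, -0.14, 0.88, -0.3, 0.03], [1, 0, 0, -1, 0], [1, 0, 0, -1, 0], [1, 0, 0, -1, 0], [1, 0, 0, -0.9, 0], [1, 0, 0, -0.5, 0], [1, 0, 0, -0.07, 0], [1, 0, 0, 0, 0], [0.5, 0, 0, 0, 0], [0.5, 0, 0, 0, 0], [0.5, 0, 0, 0, 0], [0.5, 0, 0, 0, 0], [0.5, 0, 0, 0, 0], [0.5, 0, 0, 0, 0]],
])

```text
t: 38.2
eef_pos: [0.4809, 0.294, 0.0449]
tool_rot: [0.001, 0.681, 0.732, 0.001]
contact_force: [0.2, -0.9, 6.2]
gripper_width: 0.722
grasp_force: 32.8
```

Call:
servo_tool([
  [[0.5, 0, 0, 0.5, 0], [0.5, 0, 0, 1, 0], [0.5, 0.157, -0.373, 0.15, -0.938], [0.5, 0.157, -0.373, 0.15, -0.938], [0.5, 0.157, -0.373, 0.15, -0.938], [0.5, 0.157, -0.373, 0.15, -0.938], [0.5, 0.157, -0.373, 0.15, -0.938], [0.5, 0.157, -0.373, 0.15, -0.938], [0.5, 0.157, -0.373, 0.15, -0.938], [0.5, 0.157, -0.373, 0.15, -0.938], [0.5, 0.157, -0.373, 0.15, -0.938], [0.5, 0.157, -0.373, 0.15, -0.938], [0.5, 0.157, -0.373, 0.15, -0.938], [0.5, 0.157, -0.373, 0.15, -0.938], [0.5, 0.157, -0.373, 0, -0.938], [0.5, 0.157, -0.373, 0, -0.938], [0.5, 0, 0, 0, 0], [0.5, 0, 0, 0, 0], [0.5, 0, 0, 0, 0]],
])

```text
t: 40.1
eef_pos: [0.5671, 0.0859, 0.1753]
tool_rot: [-0.0, 0.999, 0.035, -0.0]
contact_force: [0.4, -0.4, -1.4]
gripper_width: 0.723
grasp_force: 33.9
```

```bash
python3 - <<'E'
from h import *
o=bot.get_obs(); print(o['eef_pos'].round(4),heading(o))
im,d,c=snap('wrist'); np.savez('w18.npz',im=im,d=d,c=c); save('w18',im)
e=o['eef_pos']
for r in rolls(im,d,c,np.pi/2+.065,zmin=e[2]-.03,zmax=.25,region=(e[0]-.05,e[0]+.05,e[1]-.05,e[1]+.05)): print(r)
E
```

```text
[0.5671 0.0859 0.1753] 0.07042005120671324
([317.0, 274.0], [0.5657, 0.0857, 0.1674], 'head', np.float64(1.641), 'len', np.float64(0.0607), 'rms', 0.0012)
```

View pics/w18.png

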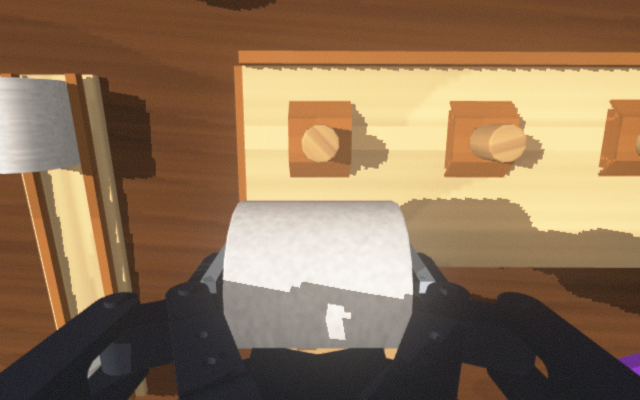

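The roll is held squarely at (317,274), in front of pin 2 and its chock at (320,140).

Call:
servo_tool([
  [[0.5, 0.06, -0.02, -0.3, -0.05], [0.5, 0, 0, -1, 0], [0.5, 0, 0, -0.7, 0], [0.5, 0, 0, -0.3, 0], [0.5, 0, 0, -0.05, 0], [0.5, 0, 0, 0, 0], [0.5, 0, 0, -0.04, 0], [0.5, 0, 0, -0.03, 0], [0.5, 0, 0, 0, 0], [0.5, 0, 0, 0, 0]],
])

```text
t: 41.15
eef_pos: [0.5709, 0.0841, 0.0804]
tool_rot: [-0.0, 1.0, 0.03, 0.001]
contact_force: [-2.4, -0.1, 5.3]
gripper_width: 0.724
grasp_force: 34.7
```

Call:
servo_tool([
  [[0.5, -0.04, 0.01, 0, 0], [0.5, 0, 0, -0.03, 0], [0.5, 0, 0, 0, 0], [0.5, 0, 0, 0, 0]],
])

```text
t: 41.55
eef_pos: [0.569, 0.0844, 0.0786]
tool_rot: [-0.0, 1.0, 0.03, 0.001]
contact_force: [-3.8, 0.5, 9.4]
gripper_width: 0.721
grasp_force: 35.0
```

Call:
servo_tool([
  [[0.78, 0, 0, 0, 0], [0.78, 0, 0, 0, 0], [0.9, 0, 0, 0, 0], [1, 0, 0, 0, 0], [1, 0, 0, 0, 0], [1, 0, 0, 0.3, 0], [1, 0, 0, 1, 0], [1, 0, 0, 1, 0], [1, -0.8, -0.3, 0.8, 0], [1, -0.8, -0.3, 0, 0], [1, 0, 0, 0, 0], [1, 0, 0, 0, 0]],
])

```text
t: 42.75
eef_pos: [0.5045, 0.06, 0.2023]
tool_rot: [-0.0, 1.0, 0.03, 0.001]
contact_force: [0.5, 0.9, 0.0]
gripper_width: 1.002
grasp_force: 0.0
```

```bash
python3 - <<'E'
from h import *
o=bot.get_obs(); print(o['eef_pos'].round(4),heading(o))
for i in range(2):
    im,d,c=snap('wrist'); np.savez('w19.npz',im=im,d=d,c=c)
    for r in rolls(im,d,c,np.pi/2+.065,region=(.5,.66,-.2,.15)): print(r)
print(heads(im,d,c,.076,.09,.58))
E
```

```text
[0.5045 0.06   0.2023] 0.06034449667970576
([285.0, 103.0], [0.5668, 0.0838, 0.07], 'head', np.float64(1.636), 'len', np.float64(0.0612), 'rms', 0.0006)
([286.0, 104.0], [0.5668, 0.0839, 0.07], 'head', np.float64(1.636), 'len', np.float64(0.0608), 'rms', 0.0006)
[([286.0, 35.0], [37, 41, 1174], [0.6104, 0.0867, 0.082]), ([463.0, 38.0], [40, 42, 1227], [0.6149, -0.0263, 0.0822]), ([631.0, 40.0], [22, 39, 606], [0.6204, -0.1342, 0.0814]), ([287.0, 67.0], [97, 12, 882], [0.591, 0.0848, 0.0854])]
```

The first roll lies still against its chock and square to the slope: axis 1.636 rad against the board's 1.635. Now the far roll.

Call:
servo_tool([
  [[1, 0.153, 0.3125, 0.05, 0.94], [1, 0.153, 0.3125, 0.05, 0.94], [1, 0.153, 0.3125, 0.05, 0.94], [1, 0.153, 0.3125, 0.05, 0.94], [1, 0.153, 0.3125, 0.05, 0.94], [1, 0.153, 0.3125, 0.05, 0.94], [1, 0.153, 0.3125, 0.05, 0.94], [1, 0.153, 0.3125, 0.05, 0.94], [1, 0.153, 0.3125, 0.05, 0.94], [1, 0.153, 0.3125, 0.05, 0.94], [1, 0.153, 0.3125, 0, 0.94], [1, 0.153, 0.3125, 0, 0.94], [1, 0.153, 0.3125, 0, 0.94], [1, 0.153, 0.3125, 0, 0.94], [1, 0, 0, 0, 0], [1, 0, 0, 0, 0]],
])

```text
t: 44.45
eef_pos: [0.5903, 0.2353, 0.2206]
tool_rot: [-0.0, 0.683, 0.73, -0.0]
contact_force: [1.0, -0.9, -0.2]
gripper_width: 1.005
grasp_force: 0.0
```

```bash
python3 - <<'E'
from h import *
o=bot.get_obs(); print(o['eef_pos'].round(4),heading(o))
im,d,c=snap('wrist'); np.savez('w20.npz',im=im,d=d,c=c)
for r in rolls(im,d,c,.067,region=(.3,.7,.2,.4)): print(r)
E
```

```text
[0.5903 0.2353 0.2206] -1.504282723589359
([339.0, 100.0], [0.6016, 0.3017, 0.0369], 'head', np.float64(0.07), 'len', np.float64(0.061), 'rms', 0.0006)
([48.0, 100.0], [0.372, 0.2858, 0.037], 'head', np.float64(0.07), 'len', np.float64(0.0613), 'rms', 0.0027)
```

Call:
servo_tool([
  [[1, 0.14, 0.83, -0.3, 0.02], [1, 0.14, 0.83, -0.3, 0], [1, 0, 0, -1, 0], [1, 0, 0, -1, 0], [1, 0, 0, -0.9, 0], [1, 0, 0, -0.6, 0], [1, 0, 0, -0.33, 0], [1, 0, 0, 0, 0], [0.5, 0, 0, 0, 0], [0.5, 0, 0, 0, 0], [0.5, 0, 0, 0, 0], [0.5, 0, 0, 0, 0], [0.5, 0, 0, 0, 0], [0.5, 0, 0, 0, 0]],
])

```text
t: 45.9
eef_pos: [0.6026, 0.3022, 0.046]
tool_rot: [0.001, 0.682, 0.732, 0.001]
contact_force: [0.2, -1.1, 7.3]
gripper_width: 0.722
grasp_force: 33.6
```

Call:
servo_tool([
  [[0.5, 0, 0, 0.5, 0], [0.5, 0, 0, 1, 0], [0.5, 0, 0, 1, 0], [0.5, -0.0475, -0.593, 0.2, -0.938], [0.5, -0.0475, -0.593, 0.2, -0.938], [0.5, -0.0475, -0.593, 0.2, -0.938], [0.5, -0.0475, -0.593, 0.2, -0.938], [0.5, -0.0475, -0.593, 0.2, -0.938], [0.5, -0.0475, -0.593, 0.2, -0.938], [0.5, -0.0475, -0.593, 0, -0.938], [0.5, -0.0475, -0.593, 0, -0.938], [0.5, -0.0475, -0.593, 0, -0.938], [0.5, -0.0475, -0.593, 0, -0.938], [0.5, -0.0475, -0.593, 0, -0.938], [0.5, -0.0475, -0.593, 0, -0.938], [0.5, -0.0475, -0.593, 0, -0.938], [0.5, -0.0475, -0.593, 0, -0.938], [0.5, 0, 0, 0, 0], [0.5, 0, 0, 0, 0], [0.5, 0, 0, 0, 0]],
])

```text
t: 47.9
eef_pos: [0.5747, -0.0293, 0.1922]
tool_rot: [-0.0, 0.999, 0.034, 0.0]
contact_force: [0.4, 0.8, -2.5]
gripper_width: 0.72
grasp_force: 34.0
```

```bash
python3 - <<'E'
from h import *
o=bot.get_obs(); print(o['eef_pos'].round(4),heading(o))
im,d,c=snap('wrist'); np.savez('w21.npz',im=im,d=d,c=c); save('w21',im)
e=o['eef_pos']
for r in rolls(im,d,c,np.pi/2+.065,zmin=e[2]-.03,zmax=.25,region=(e[0]-.05,e[0]+.05,e[1]-.05,e[1]+.05)): print(r)
E
```

```text
[ 0.5747 -0.0293  0.1922] 0.06881913144419505
([320.0, 267.0], [0.5738, -0.0294, 0.1831], 'head', np.float64(1.638), 'len', np.float64(0.0606), 'rms', 0.0009)
```

Call:
servo_tool([
  [[0.5, 0, -0.02, -0.4, -0.04], [0.5, 0, 0, -1, 0], [0.5, 0, 0, -0.8, 0], [0.5, 0, 0, -0.45, 0], [0.5, 0, 0, -0.08, 0], [0.5, 0, 0, 0, 0], [0.5, 0, 0, -0.04, 0], [0.5, 0, 0, -0.03, 0], [0.5, 0, 0, 0, 0], [0.5, 0, 0, 0, 0]],
])

```text
t: 48.95
eef_pos: [0.5751, -0.0313, 0.0807]
tool_rot: [0.0, 1.0, 0.031, 0.001]
contact_force: [-0.7, -0.3, -2.5]
gripper_width: 0.723
grasp_force: 33.9
```

Call:
servo_tool([
  [[0.5, 0, 0.025, -0.03, 0], [0.5, 0, 0, -0.02, 0], [0.5, 0, 0, 0, 0], [0.5, 0, 0, 0, 0]],
])

```text
t: 49.35
eef_pos: [0.5751, -0.0303, 0.0791]
tool_rot: [0.0, 1.0, 0.031, 0.0]
contact_force: [-2.4, -1.0, 6.9]
gripper_width: 0.724
grasp_force: 35.1
```

Seated; release and check.

Call:
servo_tool([
  [[0.78, 0, 0, 0, 0], [0.78, 0, 0, 0, 0], [0.9, 0, 0, 0, 0], [1, 0, 0, 0, 0], [1, 0, 0, 0, 0], [1, 0, 0, 0.3, 0], [1, 0, 0, 1, 0], [1, 0, 0, 1, 0], [1, -0.8, 0.3, 0.8, 0], [1, -0.8, 0.3, 0, 0], [1, 0, 0, 0, 0], [1, 0, 0, 0, 0]],
])

```text
t: 50.55
eef_pos: [0.5107, -0.0062, 0.2031]
tool_rot: [0.0, 1.0, 0.031, 0.001]
contact_force: [0.6, -1.1, -0.1]
gripper_width: 0.999
grasp_force: 0.0
```

```bash
python3 - <<'E'
from h import *
o=bot.get_obs(); print(o['eef_pos'].round(4),heading(o))
for i in range(2):
    im,d,c=snap('wrist'); np.savez('w22.npz',im=im,d=d,c=c)
    for r in rolls(im,d,c,np.pi/2+.065,region=(.5,.66,-.2,.15)): print(r)
print(heads(im,d,c,.076,.084,.59))
E
```

```text
[ 0.5107 -0.0062  0.2031] 0.06243467551629589
([361.0, 104.0], [0.5747, -0.0304, 0.07], 'head', np.float64(1.632), 'len', np.float64(0.0612), 'rms', 0.0006)
([187.0, 105.0], [0.5669, 0.0835, 0.07], 'head', np.float64(1.634), 'len', np.float64(0.0614), 'rms', 0.0023)
([186.0, 106.0], [0.5669, 0.0835, 0.07], 'head', np.float64(1.634), 'len', np.float64(0.0614), 'rms', 0.0023)
([361.0, 105.0], [0.5748, -0.0305, 0.07], 'head', np.float64(1.631), 'len', np.float64(0.0608), 'rms', 0.0006)
[([183.0, 38.0], [40, 40, 1203], [0.6106, 0.0857, 0.082]), ([359.0, 41.0], [37, 41, 1134], [0.616, -0.0274, 0.0822]), ([539.0, 42.0], [43, 41, 1259], [0.6224, -0.1428, 0.0822]), ([188.0, 67.0], [98, 11, 340], [0.5931, 0.0831, 0.0819]), ([360.0, 65.0], [95, 5, 355], [0.6012, -0.0291, 0.0813])]
```

Call:
servo_tool([
  [[1, -0.2, 0.4, 0.05, 0.94], [1, -0.2, 0.4, 0.05, 0.94], [1, -0.2, 0.4, 0.05, 0.94], [1, -0.2, 0.4, 0.05, 0.94], [1, -0.2, 0.4, 0.05, 0.94], [1, -0.2, 0.4, 0.05, 0.94], [1, -0.2, 0.4, 0.05, 0.94], [1, -0.2, 0.4, 0.05, 0.94], [1, -0.2, 0.4, 0.05, 0.94], [1, -0.2, 0.4, 0.05, 0.94], [1, -0.2, 0.4, 0, 0.94], [1, -0.2, 0.4, 0, 0.94], [1, -0.2, 0.4, 0, 0.94], [1, -0.2, 0.4, 0, 0.94], [1, 0, 0, 0, 0], [1, 0, 0, 0, 0]],
])

```text
t: 52.25
eef_pos: [0.3995, 0.2174, 0.2219]
tool_rot: [-0.0, 0.683, 0.73, -0.0]
contact_force: [0.4, -0.1, -0.1]
gripper_width: 0.999
grasp_force: 0.0
```

```bash
python3 - <<'E'
from h import *
o=bot.get_obs(); print(o['eef_pos'].round(4),heading(o))
im,d,c=snap('wrist'); np.savez('w23.npz',im=im,d=d,c=c)
for r in rolls(im,d,c,.067,region=(.3,.7,.2,.4)): print(r)
E
```

```text
[0.3995 0.2174 0.2219] -1.5035195880188952
([288.0, 96.0], [0.371, 0.2854, 0.037], 'head', np.float64(0.07), 'len', np.float64(0.0607), 'rms', 0.0007)
```

Call:
servo_tool([
  [[1, -0.35, 0.85, -0.3, 0.02], [1, -0.36, 0.85, -0.3, 0], [1, 0, 0, -1, 0], [1, 0, 0, -1, 0], [1, 0, 0, -0.9, 0], [1, 0, 0, -0.6, 0], [1, 0, 0, -0.35, 0], [1, 0, 0, 0, 0], [0.5, 0, 0, 0, 0], [0.5, 0, 0, 0, 0], [0.5, 0, 0, 0, 0], [0.5, 0, 0, 0, 0], [0.5, 0, 0, 0, 0], [0.5, 0, 0, 0, 0]],
])

```text
t: 53.7
eef_pos: [0.3714, 0.2862, 0.0454]
tool_rot: [0.0, 0.681, 0.732, 0.001]
contact_force: [-0.4, -1.0, 7.3]
gripper_width: 0.722
grasp_force: 33.3
```

Call:
servo_tool([
  [[0.5, 0, 0, 0.5, 0], [0.5, 0, 0, 1, 0], [0.5, 0, 0, 1, 0], [0.5, 0.378, -0.769, 0.2, -0.938], [0.5, 0.378, -0.769, 0.2, -0.938], [0.5, 0.378, -0.769, 0.2, -0.938], [0.5, 0.378, -0.769, 0.2, -0.938], [0.5, 0.378, -0.769, 0.2, -0.938], [0.5, 0.378, -0.769, 0.2, -0.938], [0.5, 0.378, -0.769, 0, -0.938], [0.5, 0.378, -0.769, 0, -0.938], [0.5, 0.378, -0.769, 0, -0.938], [0.5, 0.378, -0.769, 0, -0.938], [0.5, 0.378, -0.769, 0, -0.938], [0.5, 0.378, -0.769, 0, -0.938], [0.5, 0.378, -0.769, 0, -0.938], [0.5, 0.378, -0.769, 0, -0.938], [0.5, 0, 0, 0, 0], [0.5, 0, 0, 0, 0], [0.5, 0, 0, 0, 0]],
])

```text
t: 55.7
eef_pos: [0.5815, -0.1436, 0.192]
tool_rot: [-0.001, 0.999, 0.035, -0.0]
contact_force: [-0.1, 0.7, -1.7]
gripper_width: 0.719
grasp_force: 34.4
```

```bash
python3 - <<'E'
from h import *
o=bot.get_obs(); print(o['eef_pos'].round(4),heading(o))
im,d,c=snap('wrist'); np.savez('w24.npz',im=im,d=d,c=c); save('w24',im)
e=o['eef_pos']
for r in rolls(im,d,c,np.pi/2+.065,zmin=e[2]-.03,zmax=.25,region=(e[0]-.05,e[0]+.05,e[1]-.05,e[1]+.05)): print(r)
print(heads(im,d,c,.076,.084,.59))
E
```

```text
[ 0.5815 -0.1436  0.192 ] 0.06956600935829327
([317.0, 273.0], [0.5801, -0.1437, 0.1835], 'head', np.float64(1.641), 'len', np.float64(0.0609), 'rms', 0.0012)
[([147.0, 136.0], [40, 36, 1096], [0.6171, -0.0293, 0.0822]), ([323.0, 138.0], [36, 36, 976], [0.6237, -0.1446, 0.0823]), ([17.0, 161.0], [32, 13, 244], [0.5945, 0.0602, 0.0803]), ([155.0, 161.0], [98, 25, 655], [0.601, -0.0331, 0.0809])]
```

Call:
servo_tool([
  [[0.5, 0.05, 0, -0.4, -0.045], [0.5, 0, 0, -1, 0], [0.5, 0, 0, -0.8, 0], [0.5, 0, 0, -0.45, 0], [0.5, 0, 0, -0.08, 0], [0.5, 0, 0, 0, 0], [0.5, 0, 0, -0.04, 0], [0.5, 0, 0, 0, 0], [0.5, 0, 0, 0, 0]],
])

```text
t: 56.65
eef_pos: [0.5848, -0.145, 0.0823]
tool_rot: [0.0, 1.0, 0.031, 0.001]
contact_force: [-0.0, -0.4, -1.4]
gripper_width: 0.716
grasp_force: 34.3
```

Call:
servo_tool([
  [[0.5, -0.03, 0, -0.03, 0], [0.5, 0, 0, -0.03, 0], [0.5, 0, 0, -0.02, 0], [0.5, 0, 0, 0, 0], [0.5, 0, 0, 0, 0]],
])

```text
t: 57.15
eef_pos: [0.5829, -0.145, 0.0786]
tool_rot: [0.0, 1.0, 0.031, 0.0]
contact_force: [-2.6, 0.3, 6.0]
gripper_width: 0.726
grasp_force: 35.0
```

Seated; release, back well away and check everything.

Call:
servo_tool([
  [[0.78, 0, 0, 0, 0], [0.78, 0, 0, 0, 0], [0.9, 0, 0, 0, 0], [1, 0, 0, 0, 0], [1, 0, 0, 0, 0], [1, 0, 0, 0.3, 0], [1, 0, 0, 1, 0], [1, 0, 0, 1, 0], [1, -0.8, 0.9, 0.8, 0], [1, -0.8, 0.9, 0.5, 0], [1, -0.3, 0.9, 0.5, 0], [1, 0, 0, 0, 0], [1, 0, 0, 0, 0], [1, 0, 0, 0, 0]],
])

```text
t: 58.55
eef_pos: [0.5126, -0.0444, 0.237]
tool_rot: [0.0, 1.0, 0.03, 0.0]
contact_force: [-0.7, 0.3, 1.0]
gripper_width: 0.999
grasp_force: 0.0
```

```bash
python3 - <<'E'
from h import *
o=bot.get_obs(); print(o['eef_pos'].round(4),heading(o))
for i in range(2):
    im,d,c=snap('wrist'); save('w25',im)
    for r in rolls(im,d,c,np.pi/2+.065,region=(.5,.66,-.2,.15)): print(r)
print(heads(im,d,c,.076,.084,.59))
ti,td,tc=snap('top'); save('top1',ti)
E
```

```text
[ 0.5126 -0.0444  0.237 ] 0.060822320738227464
([455.0, 101.0], [0.5831, -0.1449, 0.0699], 'head', np.float64(1.634), 'len', np.float64(0.0615), 'rms', 0.0026)
([303.0, 103.0], [0.5747, -0.0307, 0.07], 'head', np.float64(1.632), 'len', np.float64(0.0608), 'rms', 0.0006)
([153.0, 105.0], [0.5669, 0.0834, 0.07], 'head', np.float64(1.633), 'len', np.float64(0.0616), 'rms', 0.0024)
([455.0, 101.0], [0.5831, -0.145, 0.0699], 'head', np.float64(1.633), 'len', np.float64(0.0615), 'rms', 0.0026)
([303.0, 103.0], [0.5748, -0.0306, 0.07], 'head', np.float64(1.631), 'len', np.float64(0.0609), 'rms', 0.0006)
([152.0, 104.0], [0.5669, 0.0835, 0.07], 'head', np.float64(1.633), 'len', np.float64(0.0617), 'rms', 0.0024)
[([461.0, 44.0], [36, 36, 910], [0.6244, -0.1434, 0.0821]), ([148.0, 45.0], [35, 35, 930], [0.6107, 0.0854, 0.082]), ([303.0, 47.0], [32, 35, 867], [0.616, -0.0279, 0.0822]), ([447.0, 69.0], [88, 26, 312], [0.6069, -0.1364, 0.0811]), ([302.0, 68.0], [83, 4, 264], [0.6011, -0.028, 0.0813]), ([155.0, 70.0], [87, 10, 277], [0.5932, 0.0817, 0.0817])]
```

View pics/w25.png

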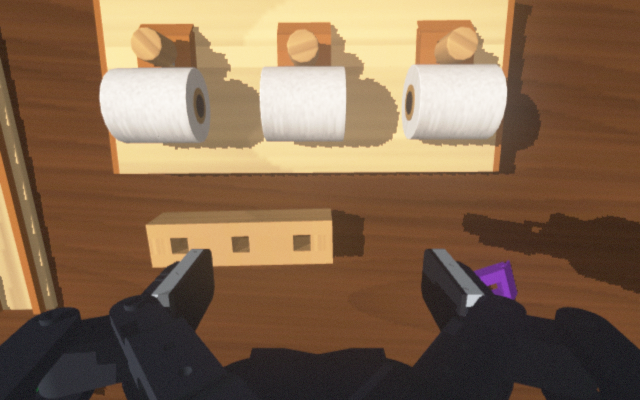

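The view shows all three rolls at (153,105), (303,103) and (455,101). They lie square and still against the pinned chocks, and the stand is empty. The bystanders were never approached. Handing in.

```bash
python3 -c "
from station import bot
print(bot.hand_in())"
```

```text
the job is handed in; nothing more can be done
None
```

I handed the job in at about 59 s: all three chocks are pinned fully home, a roll lies still and square against each, and I never reached for the pincushion, thread cone or button jar; no verdict came back.

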